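# Load moisture tins into the drying oven and set its air vent

## Robot

A 7-joint arm with a two-finger parallel gripper is mounted at the origin on a cart in front of the work surface, level with it; the furniture and walls round the work are solid. World frame = base frame: x ahead of the robot, y to its left, z up, the work surface at z = 0. Lengths are in mm, angles in degrees, forces in N, time in s.
With the tool pointing down it reaches from about 425 to 875 mm from the base axis. Payload 8.4 kg.
Tool frame: the origin (TCP) lies midway between the tips of the shut fingers; the grasp point (between the pads) lies 19 mm behind it (arm.grasp_offset is the distance from the TCP to the grasp point, in mm); z points along the fingers, y is the direction in which the jaws open and shut (so a half turn about z gives the same grasp; the last joint's range is limited). The gripper opens to 87 mm and grips with 3 to 60 N. Pads are 19 mm wide; open, the fingers measure 117 mm over their backs; the gripper's body (75 mm by 190 mm) begins 51 mm behind the grasp point.
Start: joints at [64.446, 19.091, 2.286, 83.961, -0.768, 76.965, -3.352], TCP at [220.905, -611.281, 222.546] pointing down, gripper open.
Joint ranges: [-147.57, 147.57], [-21.85, 119.76], [-74.77, 79.35], [14.55, 137.4], [-85.83, 265.84], [4.83, 119.75], [-152.11, 152.11]. Speed limits (degrees/s): [127.2, 127.2, 159.86, 159.86, 180, 180, 180].

## Interface

Orientations are given as a 3x3 rotation matrix whose columns are the frame's x, y, z axes.
In Python, from rig import arm, imaging, job gives the robot as it stands. The module is installed in compiled form; this text tells all that it offers.
- The arm moves only by the shell command python3 -m handwheel 'ROWS'. ROWS is JSON, a list of rows, each a list of 5 numbers: the shift along the tool's x, y, z in mm, then the turn about the tool's z in degrees, then the opening, from 0 (shut) to 1 (fully open). A call has exactly 8 rows; each row is the pose to reach, as a shift and turn from the pose commanded when the call began, along the tool's axes at that moment; what a row does not reach only later rows make up. A row lasts 1/12 s, in which the tool goes at most 41.7 mm and 7.16 degrees, less where a joint would pass 70% of its speed; a pose out of reach is approached as far as the arm can. A call with a gripper value outside its range is refused whole. The fingers move at their own pace and stop on an object; the grip force is fixed at half the most. Time passes only in rows, so rows that repeat a pose let the fingers close, or fill a call up. It gives the time, the measured TCP pose, the force and the opening at its end, in the units of the state.
- arm.sense(): the state, without advancing time (a new reading comes with each control period).
- imaging.snapshot(name): name is "side" or "top" or "wrist"; returns a dict with "frame" (400x640x3 uint8, red, green, blue), "range_z" (400x640 float32, mm along the optical axis (not along the pixel's ray), 0 where there is no reading), "K" (3x3 intrinsics, pixels), "k1" (the pictures are not rectified: a ray, as slopes to the right and down, at radius r is drawn at 1 + k1 r^2 times it, then the intrinsics apply), "view" (4x4, takes a point from world to camera coordinates); the wrist camera has in their place "tool_from_camera" (4x4, takes a point from camera to tool coordinates, whose origin is the TCP and whose axes are the flange's). Camera axes: x right, y down, z forward; pixel columns grow to the right and rows downward; lengths in mm; the calibration is good to about 2 mm. A picture is of the moment at which its call begins: read the wrist's pose just before it.
- job.close_job(): hands the job in, once; it reports no verdict.
Trained networks look in a picture, given as the dict that the camera call returned (one of the last four; its "shot" number tells which), for a name from the list of things; names that differ only in an ending like _2 or _b are one class to them, and where a whole thing is asked for, a point or a joint stands for the part that bears it (a point fixed in the world has none). Each returns a list of dicts, best first, with "p" (0 to 1); they miss things now and then, are a little off and sometimes report something else, mostly with a low value. They report only what shows in the picture. A call takes as long as a camera call. They do not tell look-alikes from the thing itself.
- imaging.find_in(query, picture): "extent" ([left, top, width, height] in pixels, round what is visible of it).
- imaging.silhouettes(query, picture): "mask" (400x640 bool, what is visible of it) and "extent" ([left, top, width, height] in pixels, round what is visible of it).
The state is a dict: "t": time; "joint_pos": joint angles; "joint_vel": joint speeds; "effort": joint torques, N m; "ee_pos": TCP position; "tcp_rot": TCP orientation; "force": force on the tool from outside, world axes, zero at the start; "wrist_torque": the same for the moment, N m; "gripper_width": opening from 0.0 (shut) to 1.0 (fully open).
Only numpy, scipy, OpenCV 4.12 (cv2) and the standard library are available. Lean on these libraries where they do the work, as an engineer would, in place of code of your own. Each camera call takes 0.05 s, during which the arm holds its last target.

## Task

Load the drying oven for a moisture test: swing the vent lever on its top fully shut and keep it shut for as long as the drawer is out, so that no draught blows through the samples; pull the drawer out wide by its handle, stand the dry tin that is in it on the cork mat to cool, stand every metal tin from the bench upright on the drawer's floor and push the drawer fully home. Finally swing the vent lever to the index clip, so that the middle of its arm lies over the clip. Leave the clip and the other things on the bench where they are.

Things in the scene. Friction and masses are not known exactly. Their poses are not given: they have to be found in the camera images.
- oven: low white bench drying oven, fixed to the bench; casing 200 deep (x) x 280 wide (y) x 92 mm high. Origin: centre of the underside on the bench; its own -x points out of the front with the drawer (roughly at the robot), +y to the left as the robot sees it
- oven_drawer (a joint): how far the oven's drawer is pulled out, m: 0 fully home, 0.14 at its end stop; it slides along the oven's own -x, takes about 1.5 N to move and stays where it is left. Its front panel is 208 mm wide and ends 86 mm above the bench; closed, the panel's outer face lies 112 mm ahead (oven -x) of the oven's origin
- oven_drawer_handle (a point): middle of the drawer's bar handle: a steel bar of 10 mm diameter, 108 mm long along the oven's y, 38 mm clear in front of the drawer's front panel, 68 mm above the bench, held at both ends; open above and below, so that fingertips can be put behind it from above. It moves with the drawer; axes as the oven's
- oven_drawer_floor (a point): centre of the drawer's inner floor, 22 mm above the bench; moves with the drawer; axes as the oven's. The floor is 174 mm along x (from 85 mm ahead of this point to 85 mm behind it) and 192 mm along y inside walls that rise 28 mm above it (the front panel 64 mm). With the drawer right out only the 135 mm next to the front panel lie clear of the casing
- vent_lever (a joint): angle of the vent lever on top of the oven, rad: 0 = vent shut, at its stop (the lever points 45 degrees to the left of the oven's front); it grows as the knob swings from the left toward the front and then right (counter-clockwise from above), to 1.571 = fully open, at the other stop. Stiff hinge: about 1.7 N at the knob, it stays where it is left
- vent_knob (a point): middle of the upright black knob at the lever's end, 72 mm from the hinge axis, 120 mm above the bench; the knob is 15 to 19 mm across and stands 13 to 43 mm above the oven's top. Its own -x points from the hinge to the knob
- vent_hinge (a point): the lever's hinge, a vertical axis, on the oven's top 20 mm ahead (oven -x) and 45 mm left (oven +y) of the oven's centre; this point is 102 mm above the bench. The lever is a flat steel arm 9 mm wide, 7 to 11 mm above the oven's top, over a round slotted shutter
- vent_index (a joint): angle of the set-point index clip on the vent's graduated rim, rad, counted like that of vent_lever: when both are equal the middle of the lever arm lies over the middle of the clip. Whoever set it wants the vent left there; the clip is stiff and is not to be moved
- vent_index_clip (a point): the index clip: a small dark steel clip 10 mm wide, 23 mm long along the radius, 4 mm high, on the rim under the lever's path; this point is 62 mm from the hinge axis, and its own -x points outward from the hinge
- tin_a_center (a point): stainless steel moisture tin, lid on, one rigid piece of about 45 g: body 39 mm across, lid rim 41 mm across and 26 mm above the foot, lid knob 12 mm across up to 36 mm; grasp across the body. Point on its axis 13 mm above its foot, z up when upright. Of tins a to d two to four are present, on the bench at the robot's left; an absent one has no pose
- tin_b_center (a point): stainless steel moisture tin, lid on, one rigid piece of about 45 g: body 39 mm across, lid rim 41 mm across and 26 mm above the foot, lid knob 12 mm across up to 36 mm; grasp across the body. Point on its axis 13 mm above its foot, z up when upright. A fixed pile of books, 36 mm high, 150x210 mm, middle at x = 0.58, y = -0.07, lies to the right of the tins
- tin_c_center (a point): stainless steel moisture tin, lid on, one rigid piece of about 45 g: body 39 mm across, lid rim 41 mm across and 26 mm above the foot, lid knob 12 mm across up to 36 mm; grasp across the body. Point on its axis 13 mm above its foot, z up when upright. May be absent
- tin_d_center (a point): stainless steel moisture tin, lid on, one rigid piece of about 45 g: body 39 mm across, lid rim 41 mm across and 26 mm above the foot, lid knob 12 mm across up to 36 mm; grasp across the body. Point on its axis 13 mm above its foot, z up when upright. May be absent
- dry_tin_center (a point): a fifth tin of the same make and size, dry from the last run: it stands in the drawer at the start, always present, and is to be cooled on the mat. Point and axes as for the others
- mat_top (a point): centre of the top face of a cork mat, 84x84 mm and 7 mm thick, fixed on the bench; axes along its edges, z up
- timer: flat laboratory timer, 62x66x19 mm, lying on the oven's top at the right rear; origin at its underside. To be left alone
- forceps: steel forceps lying flat, 123 mm long; origin at the underside. To be left alone
- amber: amber glass bottle, 55 mm across, 109 mm high; origin at its foot. To be left alone
There are look-alikes about, which are no part of the job. What is shaped like the part that bears tin_b_center but black or pink is not meant.

How it is judged:
By the outcome, as a careful person would: the job done as asked, in the order asked, and still so for the second after the job is handed in, with the robot touching nothing.
Of tin_a, tin_b, tin_c, tin_d only 2 to 4 are there at a start; the rules pass over those that are not, and their reading is None.
At some moment in a run one of tin_a, tin_b, tin_c, tin_d may be knocked a few centimetres aside while the robot is not near it.
It also fails if it takes over 210 s, if anything falls off the work surface, if the arm or the gripper's body presses on something with over 40 N, if the wrist force passes 120 N, or if a joint passes its speed limit or range.

## Working session

There is one attempt and no reset: what is moved stays moved. The work goes in short steps, Python scripts to look and compute and a shell command to move; the robot and the scene stay as the last step left them, time stands still between calls to the robot, and variables do not carry over. Pictures are saved under pics/ and viewed, and the job is handed in when it is done.

```bash
mkdir -p pics; ls; cat > h.py <<'E'
import numpy as np, cv2
from rig import arm, imaging, job
def snap(n,fn=None):
    s=arm.sense(); p=imaging.snapshot(n)
    if n=="wrist":
        T=np.eye(4);T[:3,:3]=np.array(s["tcp_rot"]);T[:3,3]=s["ee_pos"]
        p["w2c"]=np.linalg.inv(T@np.array(p["tool_from_camera"]))
    else: p["w2c"]=np.array(p["view"])
    if fn: cv2.imwrite("pics/"+fn+".png",p["frame"][:,:,::-1])
    return p
def rays(p,uv):
    K=np.array(p["K"]);uv=np.atleast_2d(uv).astype(float)
    d=np.array([p["k1"],0,0,0,0],float)
    # r_d = r(1+k1 r^2): same as cv2 model
    return cv2.undistortPoints(uv[:,None],K,d)[:,0]
def onplane(p,uv,z):
    r=rays(p,uv);M=np.linalg.inv(p["w2c"]);d=np.c_[r,np.ones(len(r))]@M[:3,:3].T;c=M[:3,3]
    return c+d*((z-c[2])/d[:,2])[:,None]
def cloud(p):
    h,w=p["range_z"].shape
    if 1:
        u,v=np.meshgrid(np.arange(w),np.arange(h))
        r=rays(p,np.c_[u.ravel(),v.ravel()]);z=p["range_z"].ravel()
        P=np.c_[r*z[:,None],z];M=np.linalg.inv(p["w2c"])
        W=P@M[:3,:3].T+M[:3,3];W[z<=0]=np.nan
        return W.reshape(h,w,3)
def proj(p,X):
    X=np.atleast_2d(X);C=X@p["w2c"][:3,:3].T+p["w2c"][:3,3]
    a=C[:,:2]/C[:,2:];r2=(a**2).sum(1,keepdims=True);a=a*(1+p["k1"]*r2);K=np.array(p["K"])
    return a*[K[0,0],K[1,1]]+[K[0,2],K[1,2]]
E
python3 - <<'E'
from h import *
np.set_printoptions(precision=3,suppress=True)
print(arm.sense())
for n in("side","top","wrist"):
    p=snap(n,n+"0");print(n,p["k1"],p["K"]); print(np.linalg.inv(p["w2c"]))
E
```

```text
pics
{'t': 0.0, 'joint_pos': array([64.447, 19.131,  2.285, 84.012, -0.765, 76.965, -3.352]), 'joint_vel': array([-0.02 ,  0.09 ,  0.061,  0.131,  0.035, -0.032,  0.028]), 'effort': array([ -0.   , -65.635,   1.335, -40.38 ,  -0.06 ,   0.045,   0.   ]), 'ee_pos': array([ 220.71 , -610.878,  221.658]), 'tcp_rot': array([[ 0.94 ,  0.34 , -0.001],
       [ 0.34 , -0.94 ,  0.001],
       [-0.   , -0.002, -1.   ]]), 'force': array([-0.37 , -0.076, -0.445]), 'wrist_torque': array([0.021, 0.043, 0.046]), 'gripper_width': 1.0023562398063752}
side -0.03527750328940164 [[398.839   0.    312.405]
 [  0.    398.839 195.653]
 [  0.      0.      1.   ]]
[[    1.        0.013     0.004   541.005]
 [    0.004    -0.544     0.839 -1199.117]
 [    0.013    -0.839    -0.544   735.619]
 [    0.        0.        0.        1.   ]]
top 0.007819261793963821 [[373.79    0.    319.849]
 [  0.    373.79  198.083]
 [  0.      0.      1.   ]]
[[  -0.029   -0.988    0.151  412.089]
 [  -0.999    0.032    0.012 -206.656]
 [  -0.017   -0.15    -0.989 1175.377]
 [   0.       0.       0.       1.   ]]
wrist -0.029775156825843297 [[297.709   0.    323.17 ]
 [  0.    297.709 200.363]
 [  0.      0.      1.   ]]
[[   0.34    -0.91    -0.239  285.204]
 [  -0.94    -0.329   -0.086 -587.831]
 [  -0.001    0.254   -0.967  384.503]
 [   0.       0.       0.       1.   ]]
```

View pics/top0.png

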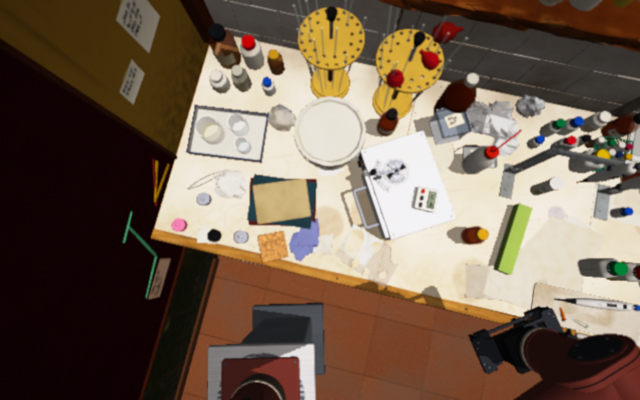

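View pics/side0.png

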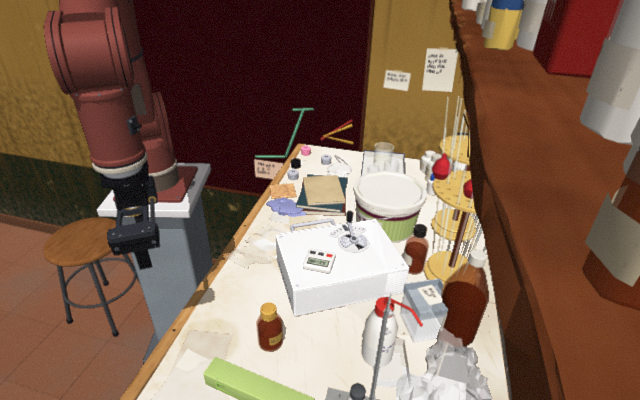

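View pics/wrist0.png

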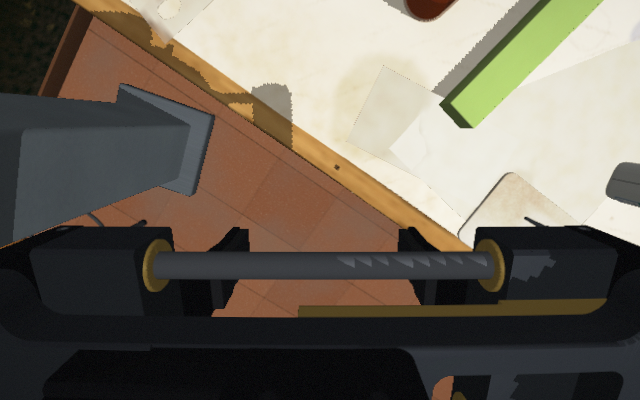

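```bash
python3 - <<'E'
from h import *
np.set_printoptions(precision=1,suppress=True)
p=snap("top");q=snap("side")
cv2.imwrite("pics/t1.png",cv2.resize(p["frame"][110:290,150:460,::-1],None,fx=2.58,fy=2.58,interpolation=cv2.INTER_CUBIC))
for pp,nm in((p,"top"),(q,"side")):
  C=cloud(pp)
  for n in("tin_b_center","vent_lever","vent_knob","vent_index_clip","mat_top","oven","oven_drawer","oven_drawer_handle","timer","forceps","amber"):
    try: r=imaging.silhouettes(n,pp)
    except Exception as e: print(n,e);continue
    for d in r[:7]:
        P=C[d["mask"]];print(nm,n,round(d["p"],2),d["extent"],np.nanmedian(P,0),np.nanpercentile(P,98,axis=0))
E
```

```text
top tin_b_center 0.68 [169.6, 220.6, 17.7, 9.5] [516.7 244.9  25.8] [535.8 264.4  37. ]
top tin_b_center 0.41 [206.3, 230.8, 18.2, 13.2] [479.7 136.3  26.3] [497.9 155.3  36.5]
top vent_lever 0.77 [370.1, 159.0, 34.6, 23.5] [ 645.1 -411.9   98.2] [ 680.2 -340.8  136. ]
top vent_knob 0.6 [368.6, 159.1, 34.1, 25.3] [ 645.7 -411.8   98.7] [ 680.1 -340.8  136.2]
top vent_index_clip 0.59 [235.0, 231.8, 12.7, 11.8] [473.9  53.6  26.4] [489.4  72.1  37.3]
top mat_top 0.91 [257.3, 229.2, 29.7, 37.2] [442.1 -39.2   7.1] [484.8   1.2  11.4]
top oven 0.7 [351.4, 130.3, 104.2, 107.6] [ 610.1 -429.9   92.1] [ 745.1 -320.2  101. ]
top oven 0.62 [370.8, 159.4, 35.8, 23.4] [ 645.1 -411.8   98.3] [ 679.9 -340.8  136. ]
top oven 0.18 [353.3, 173.3, 35.8, 68.9] [ 546.8 -345.2   75.3] [ 646.6 -297.4   89.2]
top oven_drawer 0.65 [353.1, 172.4, 37.4, 65.3] [ 556.3 -344.2   73.7] [ 648.5 -294.8   91.2]
top oven_drawer_handle 0.57 [354.6, 168.6, 35.0, 72.3] [ 541.  -346.4   74.4] [ 646.5 -297.6   90. ]
top timer 0.81 [413.4, 185.9, 21.7, 26.5] [ 561.2 -495.2  108.1] [ 595.1 -463.4  113.5]
top amber 0.86 [46
[... 558 characters left out ...]
.0, 156.1, 11.5, 8.5] [594.  159.7  22.8] [612.8 181.9  35.7]
side mat_top 0.58 [270.1, 181.2, 26.7, 16.4] [443.9 -42.1   7.5] [484.5  15.6  10.2]
side oven 0.67 [276.5, 207.4, 133.1, 107.5] [ 615.4 -502.8   91.4] [ 758.2 -320.   102.2]
side oven_drawer 0.48 [288.1, 219.1, 30.2, 11.2] [ 512.2 -318.4   71.5] [ 561.9 -243.9   83.3]
side oven_drawer_handle 0.5 [288.3, 222.5, 49.8, 11.9] [ 542.5 -313.4   71.6] [ 606.  -295.    85.1]
side timer 0.82 [304.7, 248.1, 31.0, 26.5] [ 561.6 -509.3  108.3] [ 592.6 -473.7  112.1]
side forceps 0.4 [259.0, 299.6, 23.3, 51.0] [ 459.8 -666.9   69.9] [ 483.  -639.9  109.6]
side amber 0.93 [254.7, 302.8, 27.3, 46.9] [ 459.8 -666.6   69. ] [ 483.3 -637.1  109.6]
```

View pics/t1.png

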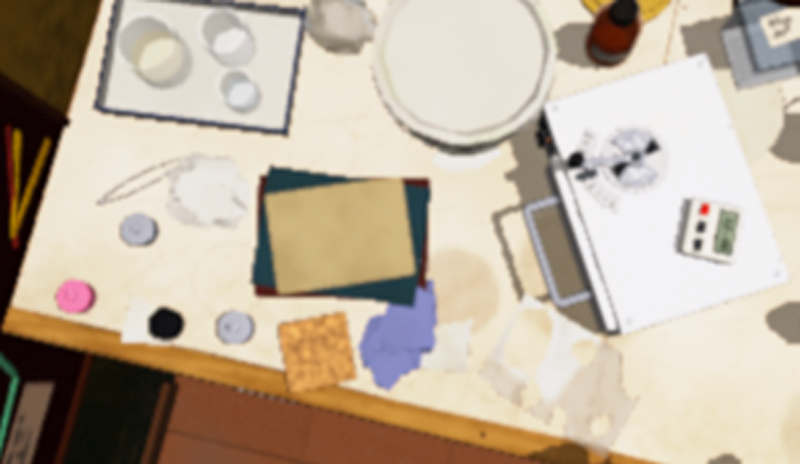

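```bash
cat >> h.py <<'E'
def ovenfit(p):
    C=cloud(p);m=(abs(C[...,2]-92)<6)&(C[...,0]>400)&(C[...,1]<-280)&(C[...,1]>-620)&(C[...,0]<800)
    m=cv2.morphologyEx(m.astype(np.uint8),cv2.MORPH_OPEN,np.ones((5,5)))
    n,l,s,c=cv2.connectedComponentsWithStats(m);k=1+np.argmax(s[1:,4])
    return C[l==k],s[k]
E
python3 - <<'E'
from h import *
np.set_printoptions(precision=2,suppress=True)
for n in("top","side"):
    p=snap(n);P,s=ovenfit(p)
    r=cv2.minAreaRect(P[:,:2].astype(np.float32));print(n,len(P),s,r,np.median(P[:,2]));print(cv2.boxPoints(r))
    C=cloud(p)
    if n=="top":
      m=(C[...,2]>15)&(C[...,2]<45)&(C[...,1]>20)&(C[...,0]<700)&(C[...,0]>380)
      nn,l,st,c=cv2.connectedComponentsWithStats(m.astype(np.uint8))
      for k in range(1,nn):
        if st[k,4]>20:
          Q=C[l==k];print(st[k],c[k],Q.mean(0),Q.max(0),(Q.max(0)+Q.min(0))/2,p["frame"][l==k].mean(0))
E
```

```text
top 5307 [ 361  132   92  107 5307] ((611.6905517578125, -448.6642150878906), (280.243408203125, 201.79359436035156), 15.726187705993652) 92.26180661527201
[[ 449.47 -389.52]
 [ 504.16 -583.76]
 [ 773.91 -507.81]
 [ 719.22 -313.57]]
[134 167  35 105 466] [150.7  222.14] [529.28 331.41  30.22] [699.4  374.25  44.92] [540.02 327.49  29.98] [32.24 15.52  5.07]
[215 170  31  29 690] [230.01 184.16] [640.76  88.49  24.76] [688.83 138.77  34.77] [642.84  89.89  24.9 ] [228.63 223.36 215.86]
[246 178   7  47 159] [249.67 204.27] [575.31  26.74  24.22] [660.5   36.81  33.96] [587.23  28.58  24.49] [96.64 94.08 89.84]
[197 193  13  13 135] [202.9  198.76] [596.73 172.6   26.48] [616.09 192.34  37.64] [596.73 173.07  28.46] [181.56 179.77 187.13]
[172 219  14  13 142] [178.25 224.92] [517.29 247.49  26.79] [535.73 268.79  40.43] [517.08 248.71  27.76] [236.62 130.63 170.61]
[207 229  14  14 143] [213.   235.48] [481.43 139.3   26.73] [501.42 159.33  39.04] [481.57 140.07  27.26] [49.6  46.94 45.69]
[234 231  14  13 142] [240.58 236.92] [474.4   54.21  27.04] [492.82  74.82  37.79] [474.31  55.05  27.36] [185.9  184.04 191.17]
side 5484 [ 277  220  130   71 5484] ((610.4799194335938, -446.5059814453125), (280.6815185546875, 212.58209228515625), 16.060121536254883) 92.37405358613518
[[ 446.21 -383.19]
 [ 505.02 -587.47]
 [ 774.75 -509.82]
 [ 715.94 -305.54]]
```

```bash
cat >> h.py <<'E'
OC=np.array([611.5,-448.0]);TH=np.radians(-74.2)
def ow(ah,left): # oven coords: ahead(-x), left(+y)
    return OC+ah*np.array([-np.cos(TH),-np.sin(TH)])+left*np.array([-np.sin(TH),np.cos(TH)])
def wo(P):
    d=np.asarray(P)[...,:2]-OC
    return np.stack([-(d@[np.cos(TH),np.sin(TH)]),d@[-np.sin(TH),np.cos(TH)]],-1)
def go(x,y,z,yang):
    """shift to reach; yang= world angle of tool y (mod 180)"""
    s=arm.sense();R=np.array(s["tcp_rot"]);d=R.T@(np.array([x,y,z])-s["ee_pos"])
    a=np.degrees(np.arctan2(R[1,1],R[0,1]));t=(a-yang+90)%180-90
    print("at",np.round(s["ee_pos"],1),"ya",round(a,1),"shift",np.round(d,1),"turn",round(t,1),"grip",round(s["gripper_width"],3),"F",np.round(s["force"],1),"j7",round(s["joint_pos"][6],1),"t",round(s["t"],1))
E
python3 - <<'E'
from h import *
np.set_printoptions(precision=1,suppress=True)
p=snap("top")
C=cloud(p);m=(C[...,2]>108)&(C[...,1]<-300)&(C[...,1]>-440)&(C[...,0]<800)&(C[...,0]>550)
nn,l,st,c=cv2.connectedComponentsWithStats(m.astype(np.uint8))
H=ow(20,45);print("hinge",H,"shutknob",ow(20+51,45+51))
for k in range(1,nn):
    Q=C[l==k];x=Q.mean(0);d=wo(x)-[20,45];print(st[k],x,Q.max(0),Q.min(0),wo(x),np.hypot(*d),"ang",np.degrees(np.arctan2(d[0],d[1]))-45)
print("books",onplane(p,[[316,204]],36), "handle",wo(onplane(p,[[356,206]],70)))
b=ow(0,0)+0; go(*ow(10,70)-[0,0],260,-70)
go(560,-400,330,-70)
E
```

```text
hinge [ 649.4 -416.5] shutknob [ 684.5 -353.5]
[436   1  31  15 312] [ 796.3 -422.5  623.5] [ 800.  -397.2  636. ] [ 789.1 -440.   601.6] [-25.8 184.7] 147.04152181991833 ang -63.152879581956626
[444  14   1   1   1] [ 799.5 -413.5  606. ] [ 799.5 -413.5  606. ] [ 799.5 -413.5  606. ] [-18.  190.3] 150.19670170048772 ang -59.6693455782182
[354 119  12  37 296] [ 754.4 -313.1  131.1] [ 799.8 -300.   139.3] [ 694.2 -332.3  111.2] [ 90.9 174.2] 147.41260152616144 ang -16.232264572781993
[389 118   6   3  14] [ 798.7 -408.9  126.9] [ 799.6 -402.8  137.1] [ 797.2 -416.2  116.9] [-13.4 190.8] 149.54353771002047 ang -57.90183198692347
[369 169   7   7  38] [ 641.4 -345.1  132.2] [ 650.4 -338.3  140. ] [ 633.9 -352.9  109.4] [90.9 56.8] 71.88847621743817 ang 35.53769411421224
[395 169   4   2   4] [ 650.7 -418.8  109.3] [ 652.8 -414.6  111. ] [ 649.5 -422.7  108. ] [17.4 45.7] 2.650440587331296 ang -119.40289556628471
[397 172   1   1   1] [ 643.4 -419.3  112. ] [ 643.4 -419.3  112. ] [ 643.4 -419.3  112. ] [19.  38.5] 6.549806608302384 ang -215.79489370777767
books [[ 567.7 -180.3   36. ]] handle [[158.3 -15.7]]
at [ 220.9 -611.3  222.5] ya -70.1 shift [493.4 -25.8 -37.5] turn -0.1 grip 0.997 F [-0.5 -0.2 -0.6] j7 -3.4 t 1.5
at [ 220.9 -611.3  222.5] ya -70.1 shift [ 390.7  -83.5 -107.5] turn -0.1 grip 0.997 F [-0.5 -0.2 -0.6] j7 -3.4 t 1.5
```

```bash
python3 -m handwheel '[[40,-8,-10,0,1],[80,-16,-25,0,1],[120,-24,-40,0,1],[160,-32,-55,0,1],[200,-40,-70,0,1],[240,-50,-80,0,1],[280,-58,-90,0,1],[320,-66,-100,0,1]]'; python3 -m handwheel '[[30,-5,0,0,1],[60,-10,0,0,1],[80,-18,0,0,1],[80,-18,0,0,1],[80,-18,0,0,1],[80,-18,0,0,1],[80,-18,0,0,1],[80,-18,0,0,1]]'; python3 - <<'E'
from h import *
np.set_printoptions(precision=1,suppress=True)
go(580,-380,330,-70)
p=snap("wrist","w1");C=cloud(p)
for n in("vent_knob","vent_lever","vent_index_clip"):
  for d in imaging.silhouettes(n,p)[:3]:
    P=C[d["mask"]];print(n,round(d["p"],2),d["extent"],np.nanmedian(P,0))
E
```

```text
t: 2.17
ee_pos: [493.4, -443.7, 321.4]
tcp_rot: [[0.941, 0.34, 0.001], [0.34, -0.941, -0.001], [0.0, 0.001, -1.0]]
force: [-0.1, -0.5, 0.6]
gripper_width: 0.999
t: 2.83
ee_pos: [560.1, -402.1, 320.7]
tcp_rot: [[0.941, 0.338, -0.0], [0.338, -0.941, -0.001], [-0.0, 0.001, -1.0]]
force: [-0.7, -0.2, 0.1]
gripper_width: 1.003
at [ 560.1 -402.1  320.7] ya -70.3 shift [ 26.2 -14.1  -9.3] turn -0.3 grip 1.003 F [-0.7 -0.2  0.1] j7 -40.2 t 2.8
vent_knob 0.66 [294.9, 86.4, 86.6, 54.5] [ 646.3 -412.4   98. ]
vent_lever 0.6 [293.3, 86.0, 89.8, 55.3] [ 646.3 -411.8   98. ]
vent_index_clip 0.72 [304.8, 106.1, 21.4, 10.8] [ 632.2 -363.5   96.6]
```

View pics/w1.png

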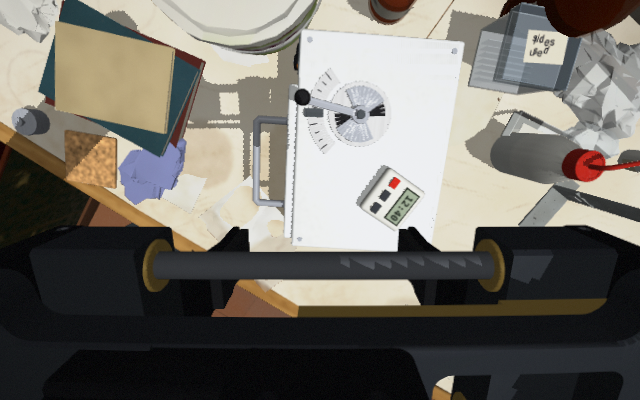

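```bash
python3 - <<'E'
from h import *
np.set_printoptions(precision=1,suppress=True)
p=snap("wrist");C=cloud(p)
cv2.imwrite("pics/w1c.png",cv2.resize(p["frame"][60:160,280:400,::-1],None,fx=6,fy=6,interpolation=cv2.INTER_CUBIC))
P,s=ovenfit(p);r=cv2.minAreaRect(P[:,:2].astype(np.float32));print(r,cv2.boxPoints(r),np.median(P[:,2]))
H=ow(20,45)
def ang(x):
    d=wo(x)-[20,45];return np.hypot(*d),np.degrees(np.arctan2(d[0],d[1]))-45
for nm,z in(("vent_index_clip",96),):
  d=imaging.silhouettes(nm,p)[0];m=d["mask"];v,u=np.nonzero(m);x=onplane(p,[[u.mean(),v.mean()]],z)[0];print(nm,x,ang(x))
m=(C[...,2]>112)&(C[...,1]<-320)&(C[...,1]>-440)&(C[...,0]<690)&(C[...,0]>600)
x=C[m];print(len(x),(x.max(0)+x.min(0))/2,ang((x.max(0)+x.min(0))/2))
print("hinge px",proj(p,[[*H,102]]))
for a in (0,35,45):
  w=ow(20+62*np.sin(np.radians(a+45)),45+62*np.cos(np.radians(a+45)));print(a,proj(p,[[*w,96]]))
E
```

```text
((610.7229614257812, -447.5767517089844), (280.8979187011719, 205.55316162109375), 15.598525047302246) [[ 447.8 -386.4]
 [ 503.1 -584.3]
 [ 773.6 -508.8]
 [ 718.4 -310.8]] 92.73980667736114
vent_index_clip [ 632.2 -363.8   96. ] (np.float64(55.382569880356655), np.float64(47.23844093566423))
4726 [ 626.2 -389.2  277.6] (np.float64(35.769267298725495), np.float64(69.53279141159919))
hinge px [[358.9 114.2]]
0 [[326.   74.5]]
35 [[310.2 101.8]]
45 [[309.  110.7]]
```

View pics/w1c.png

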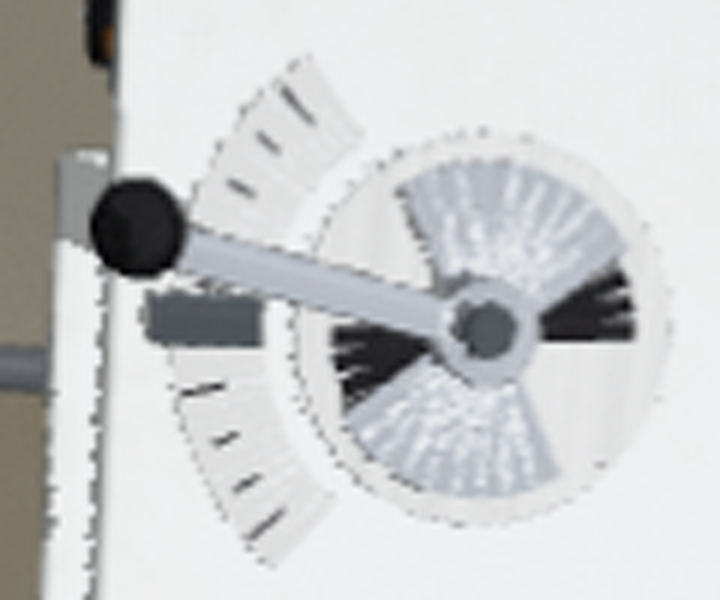

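```bash
python3 - <<'E'
from h import *
np.set_printoptions(precision=1,suppress=True)
for n in("wrist","top"):
  p=snap(n);C=cloud(p)
  m=(C[...,2]>60)&(C[...,2]<180)&(C[...,0]>640)&(C[...,0]<850)&(C[...,1]<-100)&(C[...,1]>-420)
  P=C[m];K=ow(71,96);P=P[P[:,1]>-340];P=P[(wo(P)[:,0]>103)|(P[:,2]>112)]
  P=P[np.hypot(P[:,0]-641.4,P[:,1]+345)>22]
  d=np.hypot(*(P[:,:2]-K).T);i=np.argsort(d)[:400:40];print(n);print(np.c_[P[i],d[i]])
E
```

```text
wrist
[[ 694.  -317.2   64.6   37.5]
 [ 708.6 -313.8  132.6   46.5]
 [ 707.5 -312.1  134.1   47.4]
 [ 702.1 -308.5  127.    48.3]
 [ 698.1 -306.4  127.1   49. ]
 [ 723.  -321.9  125.8   49.8]
 [ 717.7 -315.4  134.9   50.5]
 [ 695.6 -303.4  132.2   51.3]
 [ 724.8 -320.8  134.6   51.9]
 [ 699.2 -303.    84.1   52.7]]
top
[[ 694.8 -315.7   64.9   39.2]
 [ 723.4 -316.5  136.7   53.7]
 [ 695.8 -295.5  132.3   59.1]
 [ 723.4 -302.8  128.5   63.9]
 [ 699.5 -287.2  130.9   68. ]
 [ 736.5 -303.6  124.9   72. ]
 [ 680.9 -278.    75.7   75.7]
 [ 690.5 -275.2  132.5   78.5]
 [ 743.9 -297.7  130.5   81.5]
 [ 745.4 -295.2  126.2   84.3]]
```

```bash
python3 - <<'E'
from h import *
go(641.4,-345.1,180,-12)
E
```

```text
at [ 561.1 -400.9  320.5] ya -70.1 shift [ 94.5 -25.2 140.5] turn -58.1 grip 0.999 F [ 0.6  0.7 -0.7] j7 -40.2 t 3.2
```

```bash
python3 -m handwheel '[[15,-4,10,-7,0.5],[30,-8,30,-14,0.5],[45,-12,50,-21,0.5],[60,-16,70,-28,0.5],[75,-20,90,-35,0.5],[85,-23,110,-42,0.5],[94.5,-25.2,130,-49,0.5],[94.5,-25.2,140,-56,0.5]]'; python3 - <<'E'
from h import *
np.set_printoptions(precision=1,suppress=True)
go(641.4,-345.1,180,-12)
p=snap("wrist","w2");C=cloud(p)
cv2.imwrite("pics/w2.png",p["frame"][:,:,::-1])
m=(C[...,2]>112)&(C[...,2]<138)&(np.hypot(C[...,0]-641,C[...,1]+345)<25)
x=C[m];print(len(x),(x.max(0)+x.min(0))/2,x.mean(0))
E
```

```text
t: 3.9
ee_pos: [642.3, -342.0, 177.1]
tcp_rot: [[0.235, 0.972, -0.002], [0.972, -0.235, 0.003], [0.002, -0.003, -1.0]]
force: [-0.7, 0.4, -0.5]
gripper_width: 0.528
at [ 642.3 -342.   177.1] ya -13.6 shift [-3.2 -0.2 -2.9] turn -1.6 grip 0.528 F [-0.7  0.4 -0.5] j7 5.1 t 3.9
571 [ 643.1 -346.4  125. ] [ 643.7 -344.7  132.4]
```

View pics/w2.png

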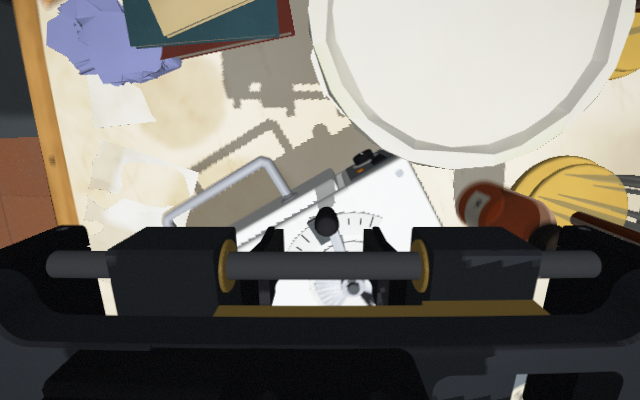

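```bash
python3 -m handwheel '[[-3,0,20,0,0.5],[-3,0,40,0,0.5],[-3,0,60,0,0.5],[-3,0,70,0,0.5],[-3,0,70,0,0.2],[-3,0,70,0,0],[-3,0,70,0,0],[-3,0,70,0,0]]'; python3 - <<'E'
from h import *
import numpy as np
for a in(35,28,21,14,7,0,-1.5):
    b=np.radians(a+45);x=ow(20+72*np.sin(b),45+72*np.cos(b));print(a,end=" ");go(*x,106,-12)
E
```

```text
t: 4.62
ee_pos: [641.6, -348.3, 112.4]
tcp_rot: [[0.245, 0.97, 0.002], [0.97, -0.245, -0.001], [-0.001, 0.002, -1.0]]
force: [0.5, 0.4, -0.5]
gripper_width: 0.279
35 at [ 641.6 -348.3  112.4] ya -14.2 shift [ 3.4 -0.4  6.3] turn -2.2 grip 0.279 F [ 0.5  0.4 -0.5] j7 4.3 t 4.6
28 at [ 641.6 -348.3  112.4] ya -14.2 shift [5.9 8.  6.4] turn -2.2 grip 0.279 F [ 0.5  0.4 -0.5] j7 4.3 t 4.6
21 at [ 641.6 -348.3  112.4] ya -14.2 shift [ 7.4 16.7  6.4] turn -2.2 grip 0.279 F [ 0.5  0.4 -0.5] j7 4.3 t 4.6
14 at [ 641.6 -348.3  112.4] ya -14.2 shift [ 7.7 25.5  6.4] turn -2.2 grip 0.279 F [ 0.5  0.4 -0.5] j7 4.3 t 4.6
7 at [ 641.6 -348.3  112.4] ya -14.2 shift [ 7.  34.3  6.4] turn -2.2 grip 0.279 F [ 0.5  0.4 -0.5] j7 4.3 t 4.6
0 at [ 641.6 -348.3  112.4] ya -14.2 shift [ 5.3 42.9  6.5] turn -2.2 grip 0.279 F [ 0.5  0.4 -0.5] j7 4.3 t 4.6
-1.5 at [ 641.6 -348.3  112.4] ya -14.2 shift [ 4.8 44.7  6.5] turn -2.2 grip 0.279 F [ 0.5  0.4 -0.5] j7 4.3 t 4.6
```

```bash
python3 -m handwheel '[[2,0,0,0,0],[2,0,0,0,0],[2,0,0,0,0],[2,0,0,0,0],[2,0,0,0,0],[2,0,0,0,0],[2,0,0,0,0],[2,0,0,0,0]]'; python3 - <<'E'
from h import *
import numpy as np
for a in(35,28,21,14,7,0,-1.5):
    b=np.radians(a+45);x=ow(20+72*np.sin(b),45+72*np.cos(b));print(a,end=" ");go(*x,106,-12)
E
```

```text
t: 5.28
ee_pos: [641.9, -347.1, 111.9]
tcp_rot: [[0.245, 0.97, 0.002], [0.97, -0.245, -0.002], [-0.001, 0.003, -1.0]]
force: [1.4, -4.6, 5.9]
gripper_width: 0.198
35 at [ 641.9 -347.1  111.9] ya -14.2 shift [ 2.2 -0.4  5.9] turn -2.2 grip 0.198 F [ 1.4 -4.6  5.9] j7 4.2 t 5.3
28 at [ 641.9 -347.1  111.9] ya -14.2 shift [4.7 8.  5.9] turn -2.2 grip 0.198 F [ 1.4 -4.6  5.9] j7 4.2 t 5.3
21 at [ 641.9 -347.1  111.9] ya -14.2 shift [ 6.2 16.7  5.9] turn -2.2 grip 0.198 F [ 1.4 -4.6  5.9] j7 4.2 t 5.3
14 at [ 641.9 -347.1  111.9] ya -14.2 shift [ 6.6 25.4  5.9] turn -2.2 grip 0.198 F [ 1.4 -4.6  5.9] j7 4.2 t 5.3
7 at [ 641.9 -347.1  111.9] ya -14.2 shift [ 5.9 34.2  6. ] turn -2.2 grip 0.198 F [ 1.4 -4.6  5.9] j7 4.2 t 5.3
0 at [ 641.9 -347.1  111.9] ya -14.2 shift [ 4.1 42.8  6. ] turn -2.2 grip 0.198 F [ 1.4 -4.6  5.9] j7 4.2 t 5.3
-1.5 at [ 641.9 -347.1  111.9] ya -14.2 shift [ 3.6 44.6  6. ] turn -2.2 grip 0.198 F [ 1.4 -4.6  5.9] j7 4.2 t 5.3
```

```bash
python3 -m handwheel '[[2.5,8.4,-3,0,0],[4,17.1,-3,0,0],[4.4,25.8,-3,0,0],[3.7,34.6,-3,0,0],[2,43,-3,0,0],[1.5,46,-3,0,0],[1.5,46,-3,0,0],[1.5,46,-3,0,0]]'; python3 - <<'E'
from h import *
s=arm.sense();d=wo(s["ee_pos"])-[20,45];print(s["ee_pos"],s["force"],np.hypot(*d),np.degrees(np.arctan2(d[0],d[1]))-45)
E
```

```text
t: 5.95
ee_pos: [685.9, -352.5, 112.0]
tcp_rot: [[0.243, 0.97, -0.003], [0.97, -0.243, 0.005], [0.004, -0.004, -1.0]]
force: [-0.7, 5.3, -1.3]
gripper_width: 0.195
[ 685.85680322 -352.51578407  112.04338894] [-0.71637229  5.29009589 -1.25706212] 73.66686642672265 -0.5033227834012521
```

```bash
python3 -m handwheel '[[0,3,0,0,0],[0,5,0,0,0],[0,5,0,0,0],[0,5,0,0,0],[0,5,0,0,0],[0,5,0,0,0],[0,5,0,0,0],[0,5,0,0,0]]'; python3 - <<'E'
from h import *
s=arm.sense();d=wo(s["ee_pos"])-[20,45];print(s["ee_pos"],s["force"],np.hypot(*d),np.degrees(np.arctan2(d[0],d[1]))-45)
E
```

```text
t: 6.62
ee_pos: [686.3, -352.5, 111.7]
tcp_rot: [[0.243, 0.97, -0.012], [0.97, -0.243, 0.008], [0.004, -0.014, -1.0]]
force: [-22.8, 12.7, 9.1]
gripper_width: 0.198
[ 686.2620964  -352.54558993  111.74830459] [-22.80942975  12.65789824   9.07428718] 73.84271446108322 -0.7879362151782843
```

```bash
python3 -m handwheel '[[0,-4,0,0,0],[0,-4,0,0,0],[0,-4,0,0,0.45],[0,-4,0,0,0.45],[0,-4,0,0,0.45],[0,-4,0,0,0.45],[0,-4,0,0,0.45],[0,-4,-10,0,0.45]]';python3 -m handwheel '[[0,0,-20,0,0.45],[0,0,-40,0,0.45],[0,0,-60,0,0.45],[0,0,-80,0,0.45],[0,0,-100,0,0.45],[0,0,-120,0,0.45],[0,0,-120,0,0.45],[0,0,-120,0,0.45]]'; python3 - <<'E'
from h import *
print(ow(155,0));go(*ow(155,0),160,-74.2)
p=snap("wrist","w3")
E
```

```text
t: 7.28
ee_pos: [686.1, -355.7, 121.4]
tcp_rot: [[0.244, 0.97, -0.003], [0.97, -0.244, 0.001], [0.001, -0.003, -1.0]]
force: [-0.5, 0.4, -0.2]
gripper_width: 0.439
t: 7.95
ee_pos: [687.8, -356.2, 245.7]
tcp_rot: [[0.244, 0.97, 0.003], [0.97, -0.244, -0.001], [-0.0, 0.003, -1.0]]
force: [0.5, 1.0, 0.2]
gripper_width: 0.447
[ 569.29656171 -298.856211  ]
at [ 687.8 -356.2  245.7] ya -14.1 shift [  26.7 -129.3   85.3] turn 60.1 grip 0.447 F [0.5 1.  0.2] j7 4.7 t 8.0
```

View pics/w3.png

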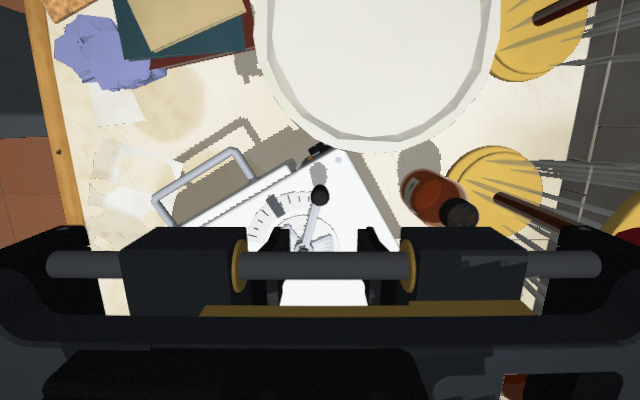

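```bash
python3 -m handwheel '[[5,-16,0,7,0.45],[10,-34,0,14,0.45],[14,-52,0,21,0.45],[17,-70,0,28,0.45],[20,-90,10,35,0.45],[23,-110,20,42,0.45],[26.7,-129,30,49,0.45],[26.7,-129,40,56,0.45]]';python3 -m handwheel '[[0,0,0,4,0.45],[0,0,0,4,0.45],[0,0,0,4,0.45],[0,0,0,4,0.45],[0,0,0,4,0.45],[0,0,0,4,0.45],[0,0,0,4,0.45],[0,0,0,4,0.45]]'; python3 - <<'E'
from h import *
np.set_printoptions(precision=1,suppress=True)
go(*ow(155,0),160,-74.2)
p=snap("wrist","w4");C=cloud(p)
m=(C[...,2]>60)&(C[...,2]<78);o=wo(C);m&=(o[...,0]>135)&(o[...,0]<175)&(abs(o[...,1])<70)
Q=o[m];print(len(Q),np.median(Q,0),np.nanpercentile(Q,[3,97],axis=0),np.median(C[m][:,2]))
for y in range(-60,61,20):
    k=abs(Q[:,1]-y)<8
    if k.sum():print(y,np.median(Q[k],0))
d=imaging.silhouettes("oven_drawer_handle",p)
for e in d[:2]: P=C[e["mask"]];print(e["p"],e["extent"],np.nanmedian(P,0),wo(np.nanmedian(P,0)))
E
```

```text
t: 8.67
ee_pos: [565.4, -297.6, 202.4]
tcp_rot: [[0.943, 0.334, -0.002], [0.334, -0.943, 0.001], [-0.002, -0.002, -1.0]]
force: [1.1, -0.4, 0.7]
gripper_width: 0.448
t: 9.33
ee_pos: [568.7, -298.6, 203.5]
tcp_rot: [[0.962, 0.274, 0.0], [0.274, -0.962, 0.0], [0.0, -0.0, -1.0]]
force: [0.3, -0.7, 0.5]
gripper_width: 0.45
at [ 568.7 -298.6  203.5] ya -74.1 shift [ 0.5  0.4 43.5] turn 0.1 grip 0.45 F [ 0.3 -0.7  0.5] j7 -52.8 t 9.3
962 [151.4  -6.5] [[137.8 -61.7]
 [156.4  33.8]] 72.94752813094595
-60 [152.1 -58.9]
-40 [152.2 -40. ]
-20 [152.3 -20.2]
0 [152.3  -0.2]
20 [151.4  21.3]
40 [143.5  33.1]
0.96 [322.3, 115.6, 63.2, 183.3] [ 594.5 -332.9   74.1] [115.4  15. ]
0.69 [420.4, 72.8, 92.4, 114.9] [ 661.5 -409.8   98.2] [23.1 58.5]
```

View pics/w4.png

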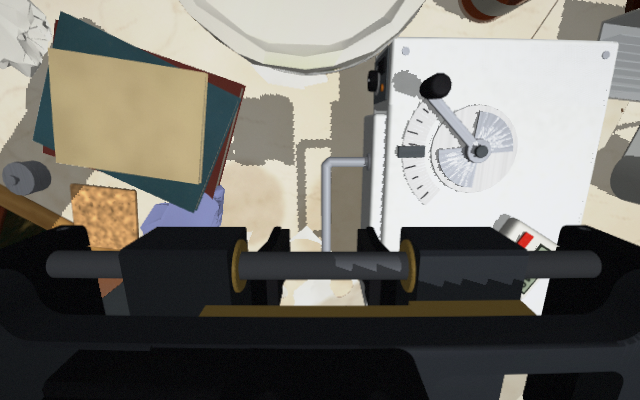

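```bash
python3 -m handwheel '[[0,0,30,0,0.45],[0,0,60,0,0.45],[0,0,90,0,0.45],[0,0,110,0,0.45],[0,0,130,0,0.45],[0,0,148,0,0.45],[0,0,148,0,0.45],[0,0,148,0,0.45]]';python3 -m handwheel '[[0,0,0,0,0],[0,0,0,0,0],[0,0,0,0,0],[0,0,0,0,0],[0,0,0,0,0],[0,0,0,0,0],[0,0,0,0,0],[0,0,0,0,0]]'
```

```text
t: 10.1
ee_pos: [568.1, -298.3, 54.9]
tcp_rot: [[0.962, 0.274, -0.002], [0.274, -0.962, 0.001], [-0.001, -0.001, -1.0]]
force: [-0.2, 0.5, 0.6]
gripper_width: 0.449
t: 10.77
ee_pos: [569.0, -299.0, 56.1]
tcp_rot: [[0.962, 0.273, 0.001], [0.273, -0.962, -0.001], [0.001, 0.001, -1.0]]
force: [0.1, -1.0, 4.8]
gripper_width: 0.103
```

```bash
python3 -m handwheel '[[0,-4,0,0,0],[0,-10,0,0,0],[0,-16,0,0,0],[0,-22,0,0,0],[0,-28,0,0,0],[0,-34,0,0,0],[0,-40,0,0,0],[0,-46,0,0,0]]';python3 -m handwheel '[[0,-6,0,0,0],[0,-12,0,0,0],[0,-18,0,0,0],[0,-24,0,0,0],[0,-30,0,0,0],[0,-36,0,0,0],[0,-42,0,0,0],[0,-48,0,0,0]]';python3 -m handwheel '[[0,-6,0,0,0],[0,-12,0,0,0],[0,-18,0,0,0],[0,-24,0,0,0],[0,-30,0,0,0],[0,-36,0,0,0],[0,-40,0,0,0],[0,-42,0,0,0]]';python3 -m handwheel '[[0,-3,0,0,0],[0,-5,0,0,0],[0,-6,0,0,0],[0,-6,0,0,0],[0,-6,0,0,0],[0,-6,0,0,0],[0,-6,0,0,0],[0,-6,0,0,0]]'
```

```text
t: 11.43
ee_pos: [556.2, -253.9, 56.0]
tcp_rot: [[0.962, 0.274, 0.001], [0.274, -0.962, -0.001], [0.001, 0.001, -1.0]]
force: [0.2, -2.6, 6.6]
gripper_width: 0.103
t: 12.1
ee_pos: [543.0, -207.8, 56.0]
tcp_rot: [[0.962, 0.274, 0.001], [0.274, -0.962, -0.0], [0.001, 0.001, -1.0]]
force: [-0.8, -2.2, 7.3]
gripper_width: 0.104
t: 12.77
ee_pos: [531.3, -166.9, 56.0]
tcp_rot: [[0.962, 0.274, 0.0], [0.274, -0.962, -0.0], [0.0, 0.0, -1.0]]
force: [-0.4, -1.4, 6.4]
gripper_width: 0.102
t: 13.43
ee_pos: [531.2, -166.3, 56.1]
tcp_rot: [[0.963, 0.271, 0.004], [0.271, -0.963, -0.005], [0.003, 0.006, -1.0]]
force: [8.0, -16.5, -3.7]
gripper_width: 0.103
```

```bash
python3 -m handwheel '[[0,5,0,0,0],[0,5,0,0,0.4],[0,5,0,0,0.4],[0,5,0,0,0.4],[0,5,0,0,0.4],[0,5,0,0,0.4],[0,5,-20,0,0.4],[0,5,-40,0,0.4]]';python3 -m handwheel '[[0,10,-30,0,0.4],[0,20,-60,0,0.4],[0,30,-90,0,0.4],[0,40,-120,0,0.45],[0,40,-150,0,0.45],[0,40,-180,0,0.45],[0,40,-200,0,0.45],[0,40,-200,0,0.45]]'; python3 - <<'E'
from h import *
np.set_printoptions(precision=1,suppress=True)
go(500,-280,300,-74.2)
p=snap("wrist","w5");p=snap("top","t5")
cv2.imwrite("pics/t5.png",cv2.resize(p["frame"][110:290,150:460,::-1],None,fx=2.58,fy=2.58,interpolation=cv2.INTER_CUBIC))
E
```

```text
t: 14.1
ee_pos: [529.9, -166.1, 94.6]
tcp_rot: [[0.962, 0.274, -0.003], [0.274, -0.962, 0.001], [-0.003, -0.002, -1.0]]
force: [-0.0, 0.8, 0.1]
gripper_width: 0.394
t: 14.77
ee_pos: [543.7, -205.5, 300.4]
tcp_rot: [[0.962, 0.274, 0.006], [0.274, -0.962, -0.002], [0.006, 0.004, -1.0]]
force: [0.4, 0.6, 0.1]
gripper_width: 0.448
at [ 543.7 -205.5  300.4] ya -74.1 shift [-62.4  59.7   0.3] turn 0.1 grip 0.448 F [0.4 0.6 0.1] j7 -59.4 t 14.8
```

View pics/w5.png

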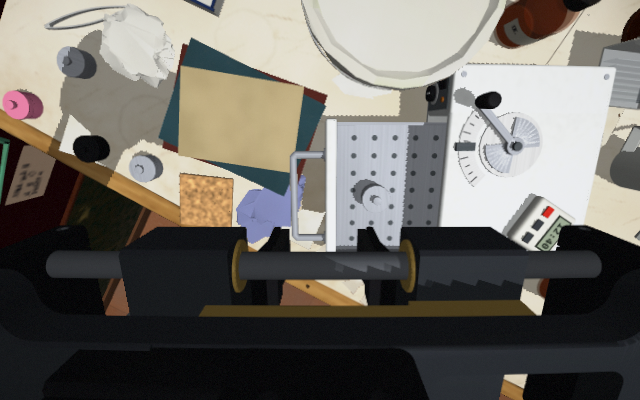

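View pics/t5.png

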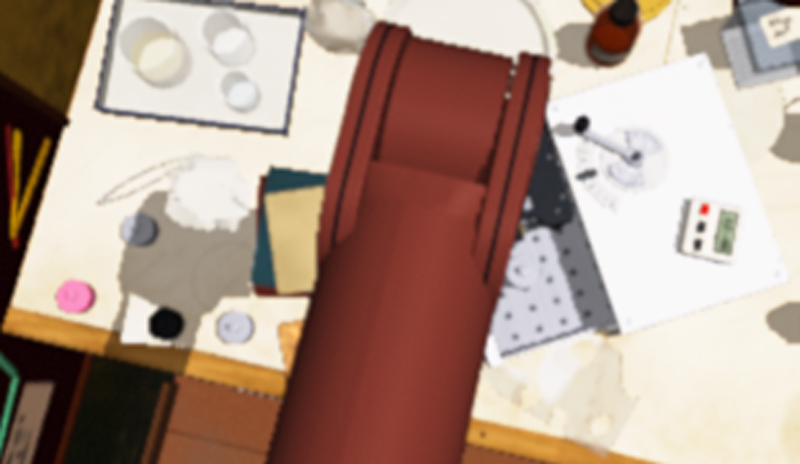

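```bash
cat >> h.py <<'E'
def tins(p,zlo,x0,x1,y0,y1,foot):
    C=cloud(p);m=(C[...,2]>zlo)&(C[...,2]<foot+45)&(C[...,0]>x0)&(C[...,0]<x1)&(C[...,1]>y0)&(C[...,1]<y1)
    n,l,st,c=cv2.connectedComponentsWithStats(m.astype(np.uint8))
    for k in range(1,n):
        if st[k,4]<60: continue
        Q=C[l==k];kn=Q[Q[:,2]>foot+31]
        top=Q[(Q[:,2]>foot+20)]
        (cx,cy),r=cv2.minEnclosingCircle(top[:,:2].astype(np.float32))
        print(st[k],np.round(c[k]),"knob",np.round(np.nanmean(kn,0),1) if len(kn) else None,"circ",round(cx,1),round(cy,1),round(r,1),"oven",np.round(wo([cx,cy]),1),"z98",round(np.percentile(Q[:,2],98),1),p["frame"][l==k].mean(0).round())
E
python3 - <<'E'
from h import *
np.set_printoptions(precision=1,suppress=True)
p=snap("wrist")
a=ow(105,-90);b=ow(235,90)
tins(p,40,520,640,-340,-210,22)
print("bench");tins(p,18,400,680,20,260,0)
C=cloud(p)
# panel: points z 75..90 ahead
o=wo(C);m=(C[...,2]>80)&(C[...,2]<90)&(o[...,0]>200)&(o[...,0]<270)
print("panel",np.percentile(o[m],[2,50,98],axis=0),m.sum())
for ah,l in((100,96),(100,-96),(240,96),(240,-96)): print(ah,l,proj(p,[[*ow(ah,l),50]]))
d=imaging.silhouettes("mat_top",p)[0];r=cv2.minAreaRect(C[d["mask"]][:,:2].astype(np.float32));print("mat",r,np.nanmedian(C[d["mask"]],0))
for nm in("dry_tin_center",):
  for d in imaging.silhouettes(nm,p)[:7]: print(d["p"],d["extent"],np.nanmedian(C[d["mask"]],0))
E
```

```text
[342 120  66   3 185] [373. 121.] knob None circ 627.8 -252.3 43.4 oven [183.9  69. ] z98 52.0 [174. 178. 185.]
[364 184  29  24 503] [378. 195.] knob [ 529.6 -289.7   57.8] circ 529.9 -290.0 20.4 oven [174.2 -35.5] z98 58.5 [178. 183. 192.]
bench
[ 100    7   68   74 3456] [135.  42.] knob [664.4  81.9  31.6] circ 635.2 88.7 54.3 oven [510. 169.] z98 31.2 [212. 211. 203.]
[ 55  43  32  32 797] [70. 59.] knob [597.1 171.9  34.8] circ 597.7 173.2 21.3 oven [601.5 155.8] z98 35.8 [111. 114. 119.]
[158  71  22  70 477] [168. 114.] knob None circ 572.7 26.7 48.6 oven [467.3  91.9] z98 29.8 [49. 73. 80.]
[  3  88  29  30 642] [ 17. 103.] knob [517.5 247.6  34.9] circ 517.5 248.0 20.7 oven [695.3  99. ] z98 35.9 [202. 114. 145.]
[ 72 133  31  29 678] [ 86. 147.] knob [481.7 139.1  35. ] circ 481.2 139.7 21.1 oven [600.9  34.6] z98 35.8 [17. 17. 18.]
[128 153  30  28 637] [142. 167.] knob [475.3  53.5  35. ] circ 475.1 54.4 20.8 oven [520.6   5.6] z98 36.1 [163. 166. 174.]
panel [[234.  -96. ]
 [241.2  -1.5]
 [260.7 163.8]] 1549
100 96 [[438.9 101.2]]
100 -96 [[426.3 237.9]]
240 96 [[332.5 100.6]]
240 -96 [[331.3 237.9]]
mat ((444.4283752441406, -40.8470458984375), (89.1417236328125, 77.0406494140625), 14.137860298156738) [445.2 -41.    7.6]
0.96 [361.2, 179.1, 27.5, 32.1] [ 531.2 -287.4   48.8]
```

```bash
python3 - <<'E'
from h import *
np.set_printoptions(precision=1,suppress=True)
p=snap("wrist");C=cloud(p);o=wo(C)
m=(C[...,2]>80)&(C[...,2]<92)&(o[...,0]>225)&(o[...,0]<262)&(abs(o[...,1])<120)
print("panel",np.percentile(o[m],[1,50,99],axis=0),m.sum())
m=(C[...,2]>46)&(C[...,2]<54)&(o[...,0]>110)&(o[...,0]<230)&(o[...,1]>30)
print("Lwall",np.percentile(o[m],[1,50,99],axis=0),m.sum())
m=(C[...,2]>18)&(C[...,2]<26)&(o[...,0]>80)&(o[...,0]<250)&(abs(o[...,1])<120)
print("floor",np.percentile(o[m],[1,50,99],axis=0),np.median(C[m][:,2]),m.sum())
m=(C[...,2]>62)&(C[...,2]<78)&(o[...,0]>265)&(o[...,0]<310)&(abs(o[...,1])<120)
print("bar",np.percentile(o[m],[1,50,99],axis=0),m.sum())
p=snap("side")
C=cloud(p);o=wo(C)
m=(C[...,2]>80)&(C[...,2]<90)&(o[...,0]>225)&(o[...,0]<262)&(abs(o[...,1])<130)
print("panel side",np.percentile(o[m],[1,50,99],axis=0),m.sum())
cv2.imwrite("pics/s5.png",cv2.resize(p["frame"][140:290,230:430,::-1],None,fx=4,fy=4,interpolation=cv2.INTER_CUBIC))
E
```

```text
panel [[233.9 -99.3]
 [240.8  -4.9]
 [247.1  74.3]] 1451
Lwall [[111.9  68.6]
 [172.8  70.1]
 [228.5 130.4]] 281
floor [[  81.5 -114.7]
 [ 153.6   -5.4]
 [ 229.4   67.4]] 22.79187618710273 10785
bar [[266.  -89.1]
 [288.3 -21.4]
 [295.3  34.7]] 884
panel side [[ 231.7 -127.6]
 [ 236.8  -29.5]
 [ 248.8   72.7]] 282
```

View pics/s5.png

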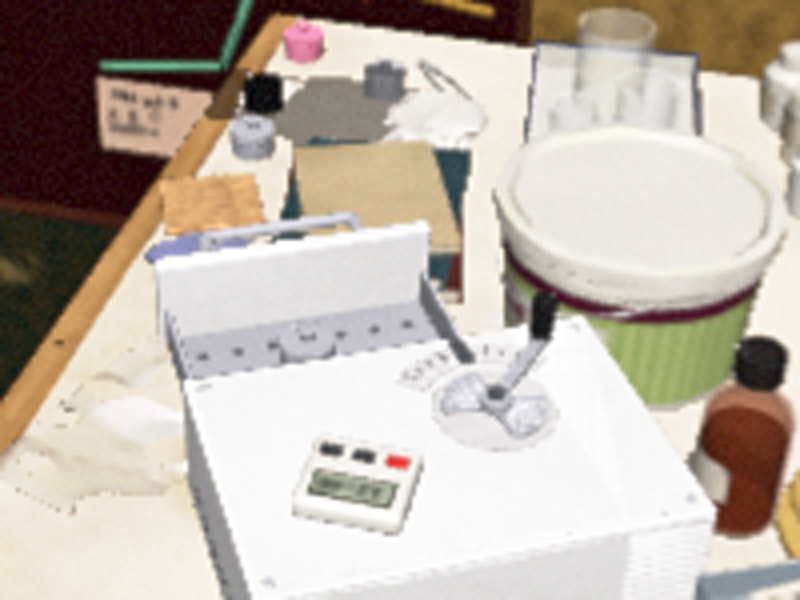

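```bash
python3 - <<'E'
from h import *
go(529.8,-289.9,150,15.8)
E
python3 -m handwheel '[[-5,5,10,-7,0.7],[-10,15,30,-14,0.7],[-15,25,50,-21,0.7],[-20,40,70,-28,0.7],[-25,55,90,-35,0.7],[-30,65,110,-42,0.7],[-36,77,130,-49,0.7],[-36,77,150,-56,0.7]]'
python3 -m handwheel '[[0,0,0,-7,0.7],[0,0,0,-14,0.7],[0,0,0,-21,0.7],[0,0,0,-28,0.7],[0,0,0,-34,0.7],[0,0,0,-34,0.7],[0,0,0,-34,0.7],[0,0,0,-34,0.7]]'
python3 - <<'E'
from h import *
go(529.8,-289.9,25,15.8)
p=snap("wrist","w6");tins(p,40,500,600,-340,-210,22)
E
```

```text
at [ 541.6 -205.1  294.1] ya -74.1 shift [-34.3  78.5 144.1] turn -89.9 grip 0.448 F [-0.3  0.6 -0.7] j7 -59.4 t 15.1
t: 15.78
ee_pos: [526.9, -292.2, 143.6]
tcp_rot: [[0.309, 0.951, -0.002], [0.951, -0.309, -0.001], [-0.001, -0.001, -1.0]]
force: [0.5, -0.3, 1.3]
gripper_width: 0.698
t: 16.45
ee_pos: [528.3, -289.1, 145.1]
tcp_rot: [[-0.27, 0.963, -0.0], [0.963, 0.27, 0.0], [0.0, -0.0, -1.0]]
force: [-0.5, 0.2, -0.0]
gripper_width: 0.698
at [ 528.3 -289.1  145.1] ya 15.7 shift [ -1.2   1.3 120.1] turn -0.1 grip 0.698 F [-0.5  0.2 -0. ] j7 35.3 t 16.4
[ 303  179   45   45 1554] [325. 201.] knob [ 529.4 -289.    57.6] circ 529.6 -289.4 20.5 oven [174.9 -35.7] z98 58.3 [198. 203. 210.]
```

View pics/w6.png

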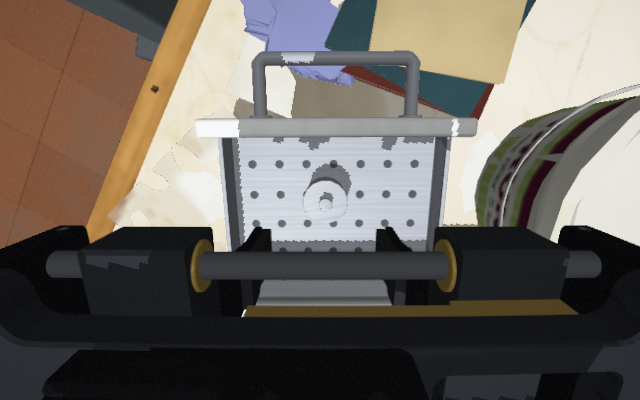

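```bash
python3 -m handwheel '[[-1,1,30,0,0.7],[-1,1,60,0,0.7],[-1,1,85,0,0.7],[-1,1,105,0,0.7],[-1,1,115,0,0.7],[-1,1,120,0,0.7],[-1,1,120,0,0.7],[-1,1,120,0,0.5]]'
python3 -m handwheel '[[0,0,0,0,0.3],[0,0,0,0,0.3],[0,0,0,0,0.3],[0,0,0,0,0.3],[0,0,0,0,0.3],[0,0,0,0,0.3],[0,0,0,0,0.3],[0,0,0,0,0.3]]'
```

```text
t: 17.17
ee_pos: [530.4, -290.1, 26.4]
tcp_rot: [[-0.273, 0.962, 0.001], [0.962, 0.273, -0.001], [-0.001, 0.001, -1.0]]
force: [-0.5, -0.3, 0.9]
gripper_width: 0.677
t: 17.83
ee_pos: [530.3, -290.2, 26.3]
tcp_rot: [[-0.273, 0.962, 0.001], [0.962, 0.273, -0.001], [-0.001, 0.001, -1.0]]
force: [-0.6, -0.1, 6.3]
gripper_width: 0.445
```

```bash
python3 -m handwheel '[[0,0,-15,0,0.2],[0,0,-30,0,0.2],[0,0,-50,0,0.2],[0,0,-75,0,0.2],[0,0,-100,0,0.2],[0,0,-125,0,0.2],[0,0,-140,0,0.2],[0,0,-140,0,0.2]]'
python3 - <<'E'
from h import *
go(445,-41,30,15.8)
E
```

```text
t: 18.5
ee_pos: [531.4, -290.6, 169.4]
tcp_rot: [[-0.273, 0.962, 0.005], [0.962, 0.273, -0.003], [-0.004, 0.004, -1.0]]
force: [-0.2, 0.1, -0.0]
gripper_width: 0.444
at [ 531.4 -290.6  169.4] ya 15.9 shift [264.3 -15.4 138.2] turn 0.1 grip 0.444 F [-0.2  0.1 -0. ] j7 35.8 t 18.5
```

```bash
python3 -m handwheel '[[35,-2,0,0,0.2],[70,-4,0,0,0.2],[105,-6,0,0,0.2],[140,-8,0,0,0.2],[175,-10,0,0,0.2],[210,-12,0,0,0.2],[245,-14,0,0,0.2],[264,-15,0,0,0.2]]'
python3 -m handwheel '[[0,0,20,0,0.2],[0,0,40,0,0.2],[0,0,60,0,0.2],[0,0,80,0,0.2],[0,0,100,0,0.2],[0,0,100,0,0.2],[0,0,100,0,0.2],[0,0,100,0,0.2]]'
python3 - <<'E'
from h import *
go(445,-41,12,15.8)
E
```

```text
t: 19.17
ee_pos: [441.3, -36.5, 164.6]
tcp_rot: [[-0.276, 0.961, -0.001], [0.961, 0.276, 0.0], [0.001, -0.001, -1.0]]
force: [1.0, 0.6, 0.3]
gripper_width: 0.446
t: 19.83
ee_pos: [443.4, -40.0, 66.1]
tcp_rot: [[-0.274, 0.962, 0.0], [0.962, 0.274, 0.0], [0.0, 0.0, -1.0]]
force: [0.4, 0.7, -0.6]
gripper_width: 0.441
at [443.4 -40.   66.1] ya 15.9 shift [-1.4  1.2 54.1] turn 0.1 grip 0.441 F [ 0.4  0.7 -0.6] j7 12.2 t 19.8
```

```bash
python3 -m handwheel '[[0,0,15,0,0.2],[0,0,30,0,0.2],[0,0,42,0,0.2],[0,0,49,0,0.2],[0,0,54,0,0.2],[0,0,54,0,0.2],[0,0,54,0,0.2],[0,0,54,0,0.2]]'
python3 -m handwheel '[[0,0,0,0,0.7],[0,0,0,0,0.7],[0,0,0,0,0.7],[0,0,0,0,0.7],[0,0,0,0,0.7],[0,0,-20,0,0.7],[0,0,-45,0,0.7],[0,0,-70,0,0.7]]'
python3 -m handwheel '[[20,0,-25,0,0.7],[45,0,-50,0,0.7],[70,0,-80,0,0.7],[80,0,-100,0,0.7],[90,0,-100,0,0.7],[90,0,-100,0,0.7],[90,0,-100,0,0.7],[90,0,-100,0,0.7]]'
python3 - <<'E'
from h import *
go(475.2,54,140,15.8)
p=snap("wrist","w7");tins(p,18,400,680,-100,260,0)
E
```

```text
t: 20.5
ee_pos: [443.7, -40.1, 12.2]
tcp_rot: [[-0.273, 0.962, 0.001], [0.962, 0.273, -0.0], [-0.0, 0.001, -1.0]]
force: [-0.0, 0.4, -0.2]
gripper_width: 0.444
t: 21.17
ee_pos: [442.5, -39.8, 81.9]
tcp_rot: [[-0.274, 0.962, -0.002], [0.962, 0.274, 0.001], [0.001, -0.001, -1.0]]
force: [1.0, -0.1, 0.7]
gripper_width: 0.697
t: 21.83
ee_pos: [418.0, 45.6, 180.3]
tcp_rot: [[-0.273, 0.962, -0.002], [0.962, 0.273, -0.0], [0.0, -0.002, -1.0]]
force: [0.1, 0.3, -0.7]
gripper_width: 0.698
at [418.   45.6 180.3] ya 15.8 shift [-7.5 57.4 40.2] turn 0.0 grip 0.698 F [ 0.1  0.3 -0.7] j7 7.4 t 21.8
[ 457    0   45   42 1374] [478.  21.] knob [516.5 248.3  35.2] circ 517.1 248.4 20.7 oven [695.8  98.8] z98 36.2 [207. 122. 155.]
[ 387   97   41   41 1278] [407. 117.] knob [480.4 140.4  35.4] circ 480.7 140.4 20.5 oven [601.7  34.4] z98 36.1 [24. 24. 26.]
[ 500   98   42   41 1309] [521. 118.] knob [595.7 173.7  35. ] circ 596.7 173.2 20.9 oven [601.8 154.9] z98 35.9 [171. 176. 184.]
[ 479  159   86   78 4221] [526. 199.] knob [664.6  86.3  31.6] circ 637.9 91.0 51.0 oven [511.4 172.1] z98 31.3 [228. 227. 221.]
[ 357  175   38   37 1074] [376. 193.] knob [474.2  55.2  35.5] circ 474.4 55.1 20.3 oven [521.4   5.1] z98 36.1 [189. 193. 202.]
[400 219  35  33 754] [419. 237.] knob None circ 539.4 20.7 21.2 oven [470.6  58.3] z98 29.5 [53. 79. 86.]
[312 244  27   8 141] [325. 249.] knob [438.1 -21.6  33.1] circ 439.4 -27.6 14.7 oven [451.4 -51.2] z98 34.5 [ 95.  97. 102.]
[363 280  28  25 404] [378. 295.] knob [521.8 -59.1  36.2] circ 511.8 -61.2 19.1 oven [399.3   9.4] z98 37.3 [103. 111.  99.]
```

View pics/w7.png

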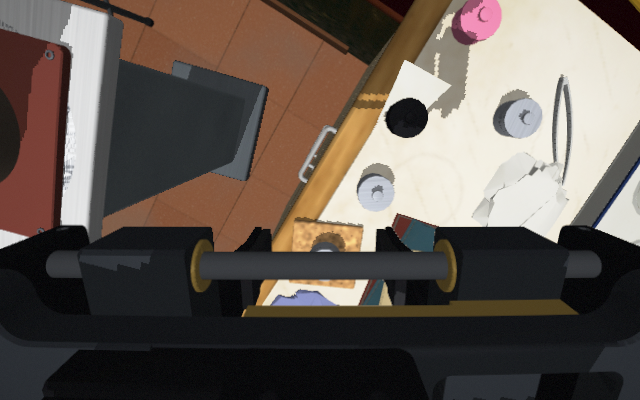

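```bash
python3 -m handwheel '[[-3,20,10,0,0.6],[-6,40,20,0,0.6],[-7,57,40,0,0.6],[-7,57,60,0,0.6],[-7,57,60,0,0.6],[-7,57,60,0,0.6],[-7,57,60,0,0.6],[-7,57,60,0,0.6]]'
python3 - <<'E'
from h import *
go(474.5,55,4.5,15.8)
E
```

```text
t: 22.55
ee_pos: [475.6, 55.1, 122.5]
tcp_rot: [[-0.273, 0.962, 0.001], [0.962, 0.273, -0.0], [-0.001, 0.001, -1.0]]
force: [-0.5, 0.7, -0.2]
gripper_width: 0.606
at [475.6  55.1 122.5] ya 15.8 shift [  0.3  -1.2 118. ] turn 0.0 grip 0.606 F [-0.5  0.7 -0.2] j7 0.4 t 22.6
```

```bash
python3 -m handwheel '[[0,-1,30,0,0.6],[0,-1,60,0,0.6],[0,-1,85,0,0.6],[0,-1,105,0,0.6],[0,-1,113,0,0.6],[0,-1,117,0,0.6],[0,-1,117,0,0.6],[0,-1,117,0,0.6]]'
python3 -m handwheel '[[0,0,0,0,0.3],[0,0,0,0,0.2],[0,0,0,0,0.2],[0,0,0,0,0.2],[0,0,0,0,0.2],[0,0,0,0,0.2],[0,0,0,0,0.2],[0,0,0,0,0.2]]'
python3 -m handwheel '[[0,0,-15,0,0.2],[0,0,-35,0,0.2],[0,0,-60,0,0.2],[0,0,-85,0,0.2],[0,0,-110,0,0.2],[0,0,-140,0,0.2],[0,0,-165,0,0.2],[0,0,-165,0,0.2]]'
python3 - <<'E'
from h import *
print(ow(190,15),ow(190,-65))
go(*ow(190,15),170,15.8)
E
```

```text
t: 23.22
ee_pos: [475.3, 55.2, 5.7]
tcp_rot: [[-0.273, 0.962, 0.002], [0.962, 0.273, -0.0], [-0.001, 0.002, -1.0]]
force: [-0.3, 0.4, 0.3]
gripper_width: 0.597
t: 23.88
ee_pos: [474.9, 55.1, 5.2]
tcp_rot: [[-0.273, 0.962, 0.001], [0.962, 0.273, -0.0], [-0.001, 0.001, -1.0]]
force: [-0.8, -0.7, 7.8]
gripper_width: 0.443
t: 24.55
ee_pos: [476.8, 55.7, 174.4]
tcp_rot: [[-0.274, 0.962, 0.007], [0.962, 0.274, -0.0], [-0.002, 0.007, -1.0]]
force: [0.9, 0.6, 0.3]
gripper_width: 0.448
[ 574.20002297 -261.09437752] [ 497.22258348 -282.87679729]
at [476.8  55.7 174.4] ya 15.9 shift [-331.3    7.     5.2] turn 0.1 grip 0.448 F [0.9 0.6 0.3] j7 2.4 t 24.6
```

```bash
python3 -m handwheel '[[-35,0,0,0,0.2],[-70,0,0,0,0.2],[-105,0,0,0,0.2],[-140,0,0,0,0.2],[-175,0,0,0,0.2],[-210,0,0,0,0.2],[-245,0,0,0,0.2],[-280,0,0,0,0.2]]'
python3 -m handwheel '[[-25,1,0,0,0.2],[-45,2,0,0,0.2],[-51,3,20,0,0.2],[-51,3,40,0,0.2],[-51,3,60,0,0.2],[-51,3,60,0,0.2],[-51,3,60,0,0.2],[-51,3,60,0,0.2]]'
python3 - <<'E'
from h import *
go(*ow(188,10),28,15.8)
p=snap("wrist","w8")
E
```

```text
t: 25.22
ee_pos: [550.9, -215.9, 169.0]
tcp_rot: [[-0.273, 0.962, -0.0], [0.962, 0.273, -0.0], [0.0, -0.0, -1.0]]
force: [0.2, 0.5, -0.6]
gripper_width: 0.443
t: 25.88
ee_pos: [568.2, -262.4, 110.4]
tcp_rot: [[-0.274, 0.962, 0.001], [0.962, 0.274, -0.0], [-0.0, 0.001, -1.0]]
force: [-0.6, 0.2, -0.5]
gripper_width: 0.442
at [ 568.2 -262.4  110.4] ya 15.9 shift [-2.3  1.1 82.4] turn 0.1 grip 0.442 F [-0.6  0.2 -0.5] j7 29.4 t 25.9
```

View pics/w8.png

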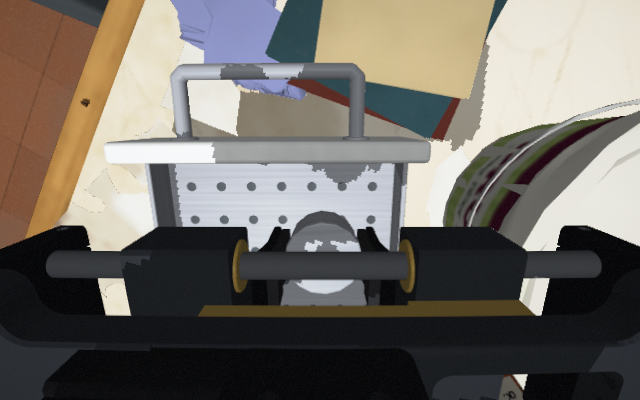

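```bash
python3 -m handwheel '[[-2,1,20,0,0.2],[-2,1,40,0,0.2],[-2,1,58,0,0.2],[-2,1,70,0,0.2],[-2,1,77,0,0.2],[-2,1,82,0,0.2],[-2,1,83,0,0.2],[-2,1,83,0,0.2]]'
python3 -m handwheel '[[0,0,0,0,0.2],[0,0,0,0,0.6],[0,0,0,0,0.6],[0,0,0,0,0.6],[0,0,0,0,0.6],[0,0,-15,0,0.6],[0,0,-35,0,0.6],[0,0,-60,0,0.6]]'
python3 -m handwheel '[[0,0,-30,0,0.6],[10,0,-60,0,0.6],[30,0,-90,0,0.6],[60,0,-120,0,0.6],[80,0,-130,0,0.6],[80,0,-130,0,0.6],[80,0,-130,0,0.6],[80,0,-130,0,0.6]]'
python3 - <<'E'
from h import *
go(596.5,173.3,200,15.8)
p=snap("wrist","w9");tins(p,40,480,640,-330,-210,22)
E
```

```text
t: 26.6
ee_pos: [569.9, -264.5, 27.5]
tcp_rot: [[-0.273, 0.962, 0.001], [0.962, 0.273, -0.001], [-0.001, 0.001, -1.0]]
force: [-0.2, -0.6, -0.1]
gripper_width: 0.441
t: 27.27
ee_pos: [568.1, -263.7, 85.7]
tcp_rot: [[-0.274, 0.962, -0.003], [0.962, 0.274, 0.001], [0.002, -0.002, -1.0]]
force: [0.0, 0.2, -0.1]
gripper_width: 0.601
t: 27.93
ee_pos: [547.0, -188.0, 215.9]
tcp_rot: [[-0.273, 0.962, -0.001], [0.962, 0.273, -0.0], [-0.0, -0.001, -1.0]]
force: [-1.2, 0.2, -0.3]
gripper_width: 0.6
at [ 547.  -188.   215.9] ya 15.8 shift [334.1 146.3  15.7] turn 0.0 grip 0.6 F [-1.2  0.2 -0.3] j7 25.7 t 27.9
[256 201  60   7 349] [286. 204.] knob [ 511.7 -218.9   60.1] circ 511.5 -219.1 32.6 oven [247.4 -33.9] z98 65.0 [107. 108. 108.]
[308 233  34  19 512] [324. 243.] knob [ 568.2 -260.4   57. ] circ 569.1 -263.4 20.0 oven [189.2   9.5] z98 57.6 [176. 180. 187.]
```

View pics/w9.png

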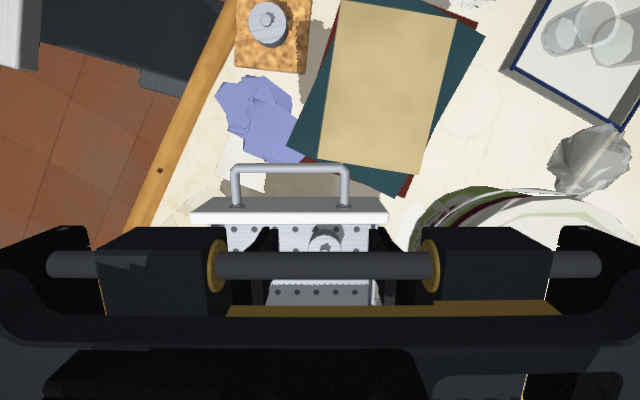

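```bash
python3 -m handwheel '[[35,14,0,0,0.6],[70,28,0,0,0.6],[105,42,0,0,0.6],[140,56,0,0,0.6],[175,70,0,0,0.6],[210,84,0,0,0.6],[240,98,0,0,0.6],[270,112,0,0,0.6]]'
python3 -m handwheel '[[15,8,0,0,0.6],[30,16,10,0,0.6],[40,28,30,0,0.6],[40,34,40,0,0.6],[40,34,50,0,0.6],[40,34,50,0,0.6],[40,34,50,0,0.6],[40,34,50,0,0.6]]'
python3 - <<'E'
from h import *
p=snap("wrist","w10");tins(p,18,400,680,30,260,0)
go(596.5,173.3,5.2,15.8)
E
```

```text
t: 28.65
ee_pos: [581.3, 103.8, 215.2]
tcp_rot: [[-0.272, 0.962, -0.002], [0.962, 0.272, -0.0], [0.0, -0.002, -1.0]]
force: [1.4, 0.1, 0.5]
gripper_width: 0.601
t: 29.32
ee_pos: [603.3, 149.7, 167.0]
tcp_rot: [[-0.272, 0.962, 0.0], [0.962, 0.272, -0.0], [-0.0, 0.0, -1.0]]
force: [-1.1, 0.2, -0.7]
gripper_width: 0.601
[ 244   52   44   40 1276] [265.  71.] knob [517.6 248.8  35.7] circ 517.3 249.1 20.6 oven [696.4  99.2] z98 36.5 [221. 138. 173.]
[ 189  147   40   40 1251] [208. 167.] knob [481.6 140.9  35.6] circ 481.1 140.7 20.6 oven [601.9  34.9] z98 36.5 [35. 35. 37.]
[ 305  147   40   40 1221] [325. 166.] knob [597.3 174.   35.7] circ 597.5 173.6 20.5 oven [602.  155.8] z98 36.2 [198. 203. 211.]
[ 306  204   72   48 2339] [342. 231.] knob [664.8 101.4  31.5] circ 635.1 107.0 40.1 oven [527.6 173.8] z98 30.0 [230. 229. 224.]
[335 280  33   7 151] [353. 282.] knob [661.1  60.   31.4] circ 663.9 56.1 16.5 oven [470.8 187.7] z98 31.2 [232. 231. 225.]
at [603.4 150.  167.4] ya 15.8 shift [ 24.4  -0.5 162.2] turn -0.0 grip 0.598 F [-0.3  0.1  0.2] j7 -12.1 t 29.4
```

View pics/w10.png

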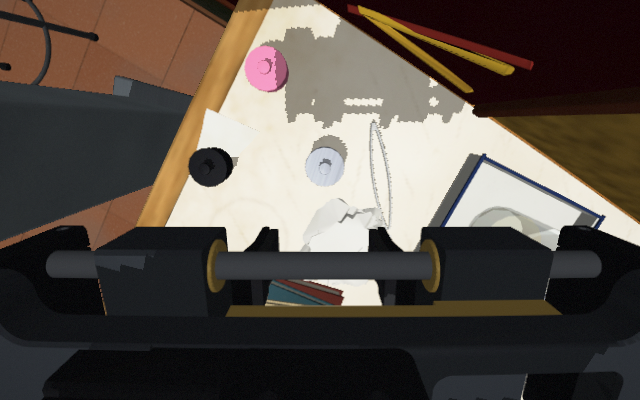

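```bash
python3 - <<'E'
from h import *
np.set_printoptions(precision=1,suppress=True)
p=snap("wrist")
cv2.imwrite("pics/w10c.png",cv2.resize(p["frame"][110:240,280:410,::-1],None,fx=5,fy=5,interpolation=cv2.INTER_CUBIC))
for e in imaging.silhouettes("forceps",p)[:2]: print(e["p"],e["extent"])
s=arm.sense();R=np.array(s["tcp_rot"])
for uv in((370,165),(374,165),(385,165),(320,205),(340,200)):
    x=onplane(p,[uv],2)[0];print(uv,x,(x-[597.5,173.6,2])@R)
E
```

```text
0.6 [369.0, 122.6, 22.7, 107.0]
(370, 165) [646.4 186.3   2. ] [-1.1 50.5  0.1]
(374, 165) [650.6 187.5   2. ] [-1.1 54.9  0.1]
(385, 165) [662.4 190.8   2. ] [-1.1 67.1  0.1]
(320, 205) [605.5 127.    2. ] [-47.  -5.   0.]
(340, 200) [625.9 138.9   2. ] [-41.1  17.8   0. ]
```

View pics/w10c.png

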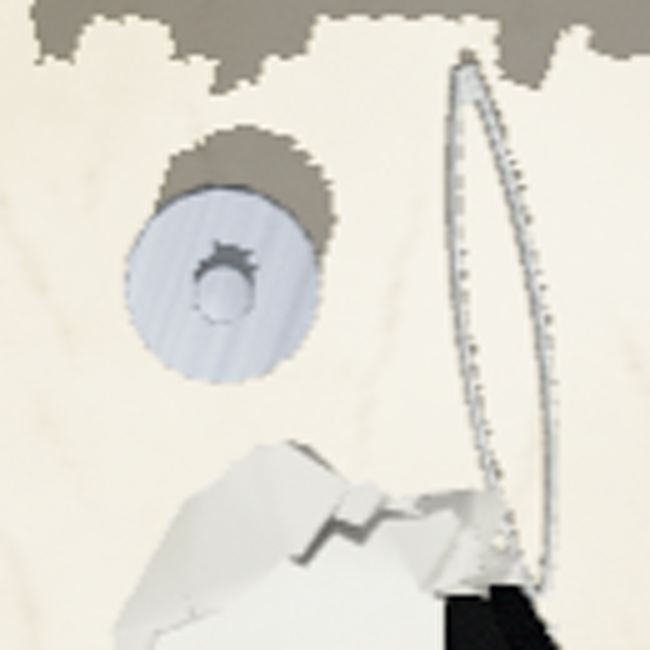

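```bash
python3 -m handwheel '[[12,0.5,10,0,0.56],[24.5,0.5,30,0,0.56],[24.5,0.5,60,0,0.56],[24.5,0.5,90,0,0.56],[24.5,0.5,110,0,0.56],[24.5,0.5,120,0,0.56],[24.5,0.5,120,0,0.56],[24.5,0.5,120,0,0.56]]'
python3 - <<'E'
from h import *
go(597.5,173.6,5.2,15.8)
E
```

```text
t: 30.13
ee_pos: [596.7, 175.3, 46.8]
tcp_rot: [[-0.274, 0.962, -0.0], [0.962, 0.274, 0.0], [0.0, 0.0, -1.0]]
force: [-1.2, -0.3, 0.1]
gripper_width: 0.56
at [596.7 175.3  46.8] ya 15.9 shift [-1.9  0.3 41.6] turn 0.1 grip 0.56 F [-1.2 -0.3  0.1] j7 -18.0 t 30.1
```

```bash
python3 -m handwheel '[[-1.5,0,10,0,0.56],[-1.5,0,20,0,0.56],[-1.5,0,30,0,0.56],[-1.5,0,37,0,0.56],[-1.5,0,41,0,0.56],[-1.5,0,41,0,0.56],[-1.5,0,41,0,0.56],[-1.5,0,41,0,0.4]]'
python3 -m handwheel '[[0,0,0,0,0.2],[0,0,0,0,0.2],[0,0,0,0,0.2],[0,0,0,0,0.2],[0,0,0,0,0.2],[0,0,0,0,0.2],[0,0,0,0,0.2],[0,0,0,0,0.2]]'
python3 -m handwheel '[[0,0,-15,0,0.2],[0,0,-35,0,0.2],[0,0,-60,0,0.2],[0,0,-85,0,0.2],[0,0,-110,0,0.2],[0,0,-140,0,0.2],[0,0,-170,0,0.2],[0,0,-180,0,0.2]]'
python3 - <<'E'
from h import *
go(*ow(188,-62),180,15.8)
E
```

```text
t: 30.8
ee_pos: [597.5, 173.4, 5.8]
tcp_rot: [[-0.273, 0.962, 0.0], [0.962, 0.273, 0.0], [0.0, 0.001, -1.0]]
force: [0.9, 0.5, 0.2]
gripper_width: 0.533
t: 31.47
ee_pos: [597.5, 173.3, 5.9]
tcp_rot: [[-0.273, 0.962, 0.001], [0.962, 0.273, 0.0], [0.0, 0.001, -1.0]]
force: [-0.7, -0.2, 6.0]
gripper_width: 0.44
t: 32.13
ee_pos: [598.4, 174.1, 191.0]
tcp_rot: [[-0.274, 0.962, 0.005], [0.962, 0.274, 0.001], [-0.0, 0.005, -1.0]]
force: [0.1, 0.4, 0.6]
gripper_width: 0.443
at [598.4 174.1 191. ] ya 15.9 shift [-413.8 -219.5    9.8] turn 0.1 grip 0.443 F [0.1 0.4 0.6] j7 -14.0 t 32.1
```

```bash
python3 -m handwheel '[[-30,-16,0,0,0.2],[-62,-33,0,0,0.2],[-94,-50,0,0,0.2],[-126,-67,0,0,0.2],[-158,-84,0,0,0.2],[-190,-101,0,0,0.2],[-222,-118,0,0,0.2],[-254,-135,0,0,0.2]]'
python3 -m handwheel '[[-32,-17,0,0,0.2],[-64,-34,0,0,0.2],[-96,-51,0,0,0.2],[-128,-68,0,0,0.2],[-150,-80,0,0,0.2],[-159,-84,10,0,0.2],[-159,-84,30,0,0.2],[-159,-84,50,0,0.2]]'
python3 - <<'E'
from h import *
go(*ow(188,-62),28,15.8)
E
```

```text
t: 32.8
ee_pos: [535.7, -109.5, 185.8]
tcp_rot: [[-0.274, 0.962, -0.0], [0.962, 0.274, -0.0], [0.0, -0.0, -1.0]]
force: [0.4, -1.0, -0.2]
gripper_width: 0.447
t: 33.47
ee_pos: [499.5, -284.4, 135.2]
tcp_rot: [[-0.272, 0.962, 0.001], [0.962, 0.272, -0.0], [-0.0, 0.001, -1.0]]
force: [1.0, 1.1, -1.2]
gripper_width: 0.445
at [ 499.5 -284.4  135.2] ya 15.8 shift [1.000e-01 1.200e+00 1.072e+02] turn -0.0 grip 0.445 F [ 1.   1.1 -1.2] j7 35.8 t 33.5
```

Settling, then lowering and releasing.

```bash
python3 -m handwheel '[[0,1,20,0,0.2],[0,1,45,0,0.2],[0,1,70,0,0.2],[0,1,85,0,0.2],[0,1,95,0,0.2],[0,1,102,0,0.2],[0,1,106,0,0.2],[0,1,106,0,0.2]]'
python3 -m handwheel '[[0,0,0,0,0.2],[0,0,0.5,0,0.6],[0,0,0.5,0,0.6],[0,0,0.5,0,0.6],[0,0,0.5,0,0.6],[0,0,-15,0,0.6],[0,0,-35,0,0.6],[0,0,-60,0,0.6]]'
python3 -m handwheel '[[0,0,-30,0,0.6],[10,0,-60,0,0.6],[30,0,-90,0,0.6],[60,20,-120,0,0.6],[80,30,-150,0,0.6],[80,30,-160,0,0.6],[80,30,-160,0,0.6],[80,30,-160,0,0.6]]'
python3 - <<'E'
from h import *
go(*ow(290,-20),150,-74.2)
p=snap("wrist","w11");tins(p,40,480,640,-330,-210,22)
E
```

```text
t: 34.13
ee_pos: [500.5, -283.3, 29.2]
tcp_rot: [[-0.274, 0.962, -0.0], [0.962, 0.274, 0.0], [0.0, -0.0, -1.0]]
force: [0.5, -0.4, -0.3]
gripper_width: 0.444
t: 34.8
ee_pos: [499.5, -283.2, 89.1]
tcp_rot: [[-0.273, 0.962, -0.002], [0.962, 0.273, 0.001], [0.002, -0.002, -1.0]]
force: [0.5, -0.2, -0.2]
gripper_width: 0.6
t: 35.47
ee_pos: [507.6, -198.8, 249.9]
tcp_rot: [[-0.274, 0.962, 0.001], [0.962, 0.274, -0.001], [-0.001, 0.001, -1.0]]
force: [-0.2, 0.3, -0.9]
gripper_width: 0.6
at [ 507.6 -198.8  249.9] ya 15.9 shift [22.1 12.1 99.9] turn -89.9 grip 0.6 F [-0.2  0.3 -0.9] j7 29.7 t 35.5
[296 194  54   6 293] [322. 196.] knob [ 511.6 -218.9   61. ] circ 511.9 -218.8 32.6 oven [247.7 -33.4] z98 66.8 [107. 108. 108.]
[398 215   7  35 155] [401. 232.] knob None circ 623.6 -237.7 23.8 oven [199.1  68.9] z98 51.7 [148. 151. 156.]
[286 224  31  28 715] [301. 238.] knob [ 500.6 -283.1   57.6] circ 500.8 -283.4 20.3 oven [188.6 -61.7] z98 58.3 [194. 199. 206.]
[340 224  29  28 688] [355. 238.] knob [ 569.3 -264.1   57.6] circ 569.4 -264.3 20.4 oven [188.2   9.5] z98 58.3 [184. 188. 197.]
```

View pics/w11.png

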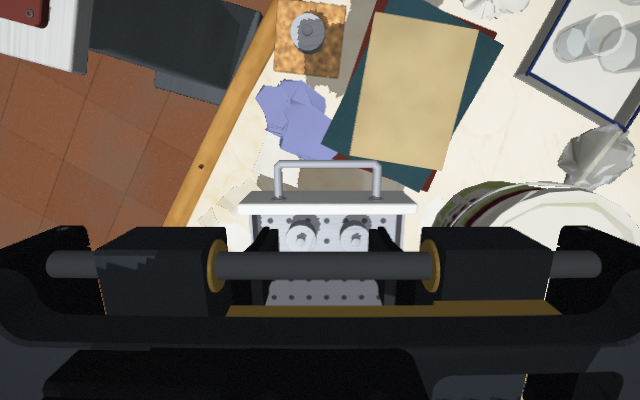

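```bash
python3 -m handwheel '[[4,2,10,7,0.45],[8,4,20,14,0.45],[12,6,40,21,0.45],[16,8,60,28,0.45],[20,10,70,35,0.45],[22,12,80,42,0.45],[22,12,80,49,0.45],[22,12,80,56,0.45]]'
python3 -m handwheel '[[0,0,0,7,0.45],[0,0,0,14,0.45],[0,0,0,21,0.45],[0,0,0,28,0.45],[0,0,0,34,0.45],[0,0,0,34,0.45],[0,0,0,34,0.45],[0,0,0,34,0.45]]'
python3 - <<'E'
from h import *
print(wo([531.2,-166.3]),wo([569,-299]))
go(*ow(wo([531.2,-166.3])[0],-18),55,-74.2)
p=snap("wrist","w12");C=cloud(p);o=wo(C)
m=(C[...,2]>62)&(C[...,2]<78)&(o[...,0]>270)&(o[...,0]<310)&(abs(o[...,1])<20)
print("bar",np.percentile(o[m],[5,50,95],axis=0),m.sum())
E
```

```text
t: 36.18
ee_pos: [511.3, -174.6, 166.7]
tcp_rot: [[0.65, 0.76, -0.004], [0.76, -0.65, 0.002], [-0.002, -0.004, -1.0]]
force: [0.4, -0.5, -0.7]
gripper_width: 0.452
t: 36.85
ee_pos: [512.3, -174.5, 168.5]
tcp_rot: [[0.961, 0.276, -0.001], [0.276, -0.961, 0.0], [-0.001, -0.001, -1.0]]
force: [0.3, 0.6, -0.3]
gripper_width: 0.45
[292.92091261  -0.56475929] [154.94239154  -0.32450792]
at [ 512.3 -174.5  168.5] ya -74.0 shift [  3.1  -2.6 113.5] turn 0.2 grip 0.45 F [ 0.3  0.6 -0.3] j7 -62.8 t 36.9
bar [[ 2.85912846e+02 -1.80863250e+01]
 [ 2.90343720e+02  1.06991179e-01]
 [ 2.94767433e+02  1.75905103e+01]] 488
```

View pics/w12.png

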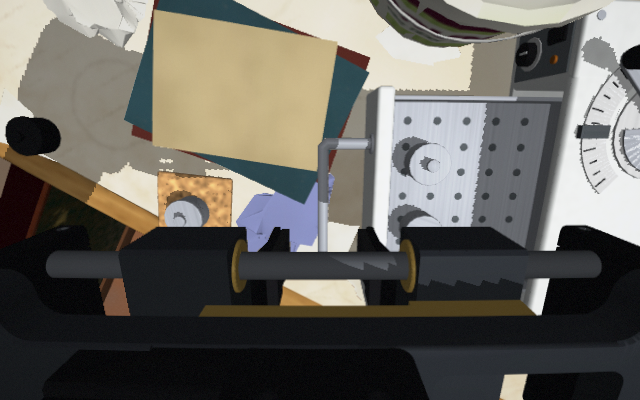

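```bash
python3 -m handwheel '[[2,-2,25,0,0.45],[2,-2,50,0,0.45],[2,-2,75,0,0.45],[2,-2,95,0,0.45],[2,-2,108,0,0.45],[2,-2,113,0,0.45],[2,-2,113,0,0.45],[2,-2,113,0,0.45]]'
python3 -m handwheel '[[0,0,0,0,0],[0,0,0,0,0],[0,0,0,0,0],[0,0,0,0,0],[0,0,0,0,0],[0,0,0,0,0],[0,0,0,0,0],[0,0,0,0,0]]'
```

```text
t: 37.57
ee_pos: [514.6, -171.7, 56.9]
tcp_rot: [[0.962, 0.274, 0.0], [0.274, -0.962, 0.0], [0.0, 0.0, -1.0]]
force: [-0.3, 0.5, 0.3]
gripper_width: 0.451
t: 38.23
ee_pos: [514.5, -171.7, 56.7]
tcp_rot: [[0.962, 0.273, 0.0], [0.273, -0.962, -0.0], [0.0, 0.0, -1.0]]
force: [-1.2, -0.7, 3.1]
gripper_width: 0.1
```

```bash
python3 -m handwheel '[[0,3,0,0,0],[0,8,0,0,0],[0,14,0,0,0],[0,20,0,0,0],[0,26,0,0,0],[0,32,0,0,0],[0,38,0,0,0],[0,44,0,0,0]]';python3 -m handwheel '[[0,6,0,0,0],[0,12,0,0,0],[0,18,0,0,0],[0,24,0,0,0],[0,30,0,0,0],[0,36,0,0,0],[0,42,0,0,0],[0,48,0,0,0]]';python3 -m handwheel '[[0,6,0,0,0],[0,12,0,0,0],[0,18,0,0,0],[0,24,0,0,0],[0,30,0,0,0],[0,36,0,0,0],[0,41,0,0,0],[0,44,0,0,0]]'; python3 -m handwheel '[[0,2,0,0,0],[0,4,0,0,0],[0,6,0,0,0],[0,7,0,0,0],[0,8,0,0,0],[0,8,0,0,0],[0,8,0,0,0],[0,8,0,0,0]]'; python3 - <<'E'
from h import *
print(wo(arm.sense()["ee_pos"]))
E
```

```text
t: 38.9
ee_pos: [526.6, -214.2, 56.7]
tcp_rot: [[0.962, 0.274, 0.0], [0.274, -0.962, 0.0], [0.0, -0.0, -1.0]]
force: [-1.5, 1.1, 4.5]
gripper_width: 0.102
t: 39.57
ee_pos: [539.7, -260.4, 56.7]
tcp_rot: [[0.962, 0.273, 0.0], [0.273, -0.962, 0.0], [0.0, -0.0, -1.0]]
force: [-1.0, 1.5, 4.9]
gripper_width: 0.103
t: 40.23
ee_pos: [551.9, -303.1, 56.7]
tcp_rot: [[0.962, 0.273, 0.001], [0.273, -0.962, -0.0], [0.001, 0.0, -1.0]]
force: [-0.9, 1.0, 5.5]
gripper_width: 0.097
t: 40.9
ee_pos: [552.8, -306.0, 56.7]
tcp_rot: [[0.961, 0.276, -0.004], [0.276, -0.961, 0.005], [-0.002, -0.006, -1.0]]
force: [-9.3, 14.0, 16.5]
gripper_width: 0.102
[152.65321745 -17.83238763]
```

```bash
python3 -m handwheel '[[0,-3,0,0,0],[0,-4,0,0,0.45],[0,-5,0,0,0.45],[0,-5,0,0,0.45],[0,-5,0,0,0.45],[0,-5,0,0,0.45],[0,-5,-15,0,0.45],[0,-5,-35,0,0.45]]';python3 -m handwheel '[[0,0,-30,0,0.45],[0,0,-60,0,0.45],[0,-20,-90,0,0.45],[0,-40,-120,0,0.45],[0,-40,-150,0,0.45],[0,-40,-170,0,0.45],[0,-40,-170,0,0.45],[0,-40,-170,0,0.45]]'; python3 - <<'E'
from h import *
np.set_printoptions(precision=1,suppress=True)
go(*ow(60,30),250,-74.2)
p=snap("wrist","w13");C=cloud(p);o=wo(C)
m=(C[...,2]>62)&(C[...,2]<78)&(o[...,0]>135)&(o[...,0]<175)&(abs(o[...,1])<30)
print("bar",np.percentile(o[m],[5,50,95],axis=0),m.sum())
E
```

```text
t: 41.57
ee_pos: [550.9, -304.9, 89.7]
tcp_rot: [[0.962, 0.273, -0.004], [0.273, -0.962, 0.002], [-0.003, -0.003, -1.0]]
force: [-0.3, 0.2, -0.1]
gripper_width: 0.436
t: 42.23
ee_pos: [541.9, -267.2, 262.6]
tcp_rot: [[0.962, 0.273, 0.002], [0.273, -0.962, -0.001], [0.002, 0.002, -1.0]]
force: [-0.5, 0.6, -0.5]
gripper_width: 0.445
at [ 541.9 -267.2  262.6] ya -74.1 shift [ 47.5 133.   12.9] turn 0.1 grip 0.445 F [-0.5  0.6 -0.5] j7 -55.3 t 42.2
bar [[142.  -26.5]
 [152.3   4.3]
 [156.9  27.9]] 463
```

View pics/w13.png

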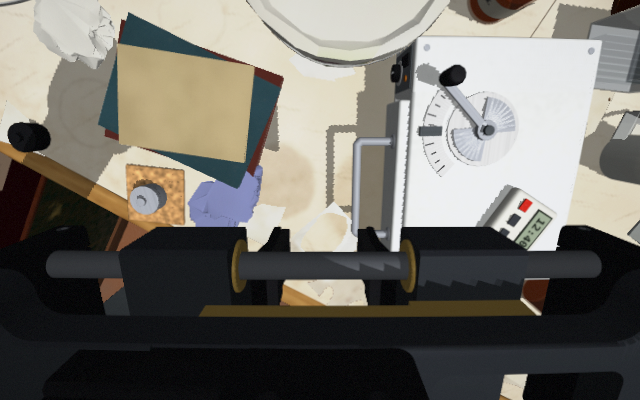

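```bash
python3 - <<'E'
from h import *
go(*ow(45,0),200,-74.2)
E
python3 -m handwheel '[[2,20,0,0,0.45],[5,40,0,0,0.45],[8,60,0,0,0.45],[11,80,0,0,0.45],[14,100,10,0,0.45],[16,125,30,0,0.45],[18,148,50,0,0.45],[18,148,60,0,0.45]]';python3 -m handwheel '[[0,0,0,0,0.45],[0,0,0,0,0.45],[0,0,0,0,0.45],[0,0,0,0,0.45],[0,0,0,0,0.45],[0,0,0,0,0.45],[0,0,0,0,0.45],[0,0,0,0,0.45]]'; python3 - <<'E'
from h import *
np.set_printoptions(precision=1,suppress=True)
go(*ow(45,0),200,-74.2)
p=snap("wrist","w14");C=cloud(p)
print("hinge/clip45/knob0",proj(p,[[*ow(20,45),103],[*ow(20+62,45),96],[*ow(71,96),135]]))
cv2.imwrite("pics/w14c.png",cv2.resize(p["frame"][80:220,260:420,::-1],None,fx=5,fy=5,interpolation=cv2.INTER_CUBIC))
for e in imaging.silhouettes("vent_index_clip",p)[:2]: print(e["p"],e["extent"])
E
```

```text
at [ 541.3 -267.   261.1] ya -74.1 shift [ 18.2 148.3  61.1] turn 0.1 grip 0.45 F [-0.8 -0.5 -0.6] j7 -55.3 t 42.3
t: 42.95
ee_pos: [596.9, -408.6, 195.0]
tcp_rot: [[0.963, 0.269, -0.006], [0.269, -0.963, 0.001], [-0.006, -0.003, -1.0]]
force: [-0.1, -0.3, -1.3]
gripper_width: 0.45
t: 43.62
ee_pos: [599.2, -404.2, 201.9]
tcp_rot: [[0.962, 0.274, 0.0], [0.274, -0.962, -0.0], [0.0, 0.0, -1.0]]
force: [-0.4, -0.6, -0.3]
gripper_width: 0.449
at [ 599.2 -404.2  201.9] ya -74.1 shift [-0.1  0.5  1.9] turn 0.1 grip 0.449 F [-0.4 -0.6 -0.3] j7 -47.9 t 43.6
hinge/clip45/knob0 [[352.2 150.4]
 [282.1 149.6]
 [288.   83.6]]
0.68 [275.0, 145.2, 28.9, 14.1]
```

View pics/w14.png

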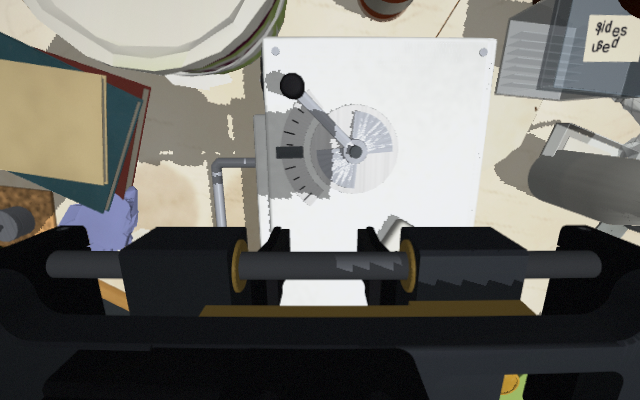

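View pics/w14c.png

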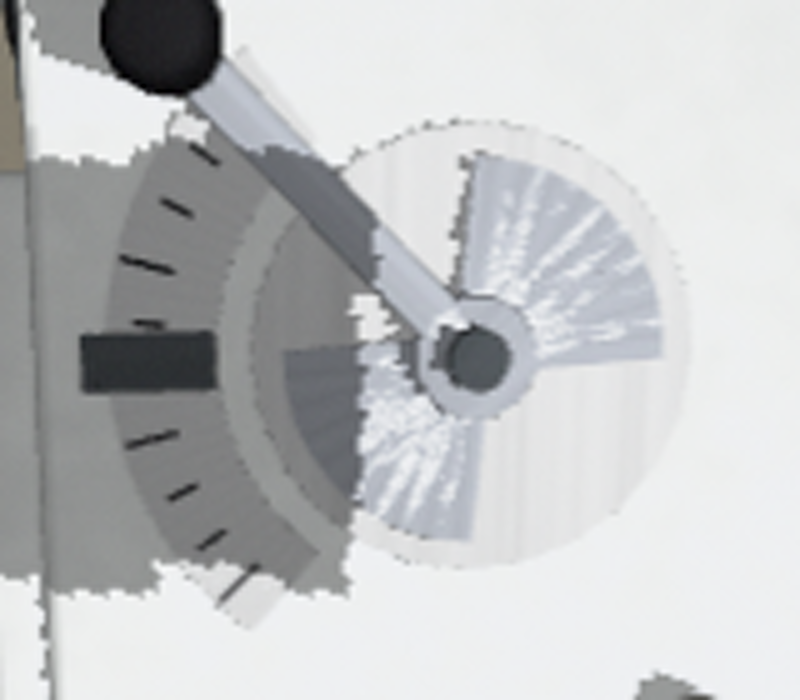

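```bash
python3 - <<'E'
from h import *
np.set_printoptions(precision=2,suppress=True)
p=snap("wrist")
f=lambda u,v:(260+u/5,80+v/5)
def A(d): return np.degrees(np.arctan2(d[0],d[1]))-45
# dark clip centroid
g=cv2.cvtColor(p["frame"],cv2.COLOR_RGB2GRAY)[140:165,270:310]
v,u=np.nonzero(g<75);print(len(u),u.mean()+270,v.mean()+140,u.min()+270,u.max()+270,v.min()+140,v.max()+140)
clip=(u.mean()+270,v.mean()+140)
for zh in(104,106,108):
    h=onplane(p,[f(475,358)],zh)[0]; c=onplane(p,[clip],95.5)[0]; k=onplane(p,[f(160,40)],135)[0]
    print(zh,"hinge",wo(h),"clip",np.hypot(*(wo(c)-wo(h))),A(wo(c)-wo(h)),"knob",np.hypot(*(wo(k)-wo(h))),A(wo(k)-wo(h)))
# arm edges mid line
a=onplane(p,[f(220,85)],103)[0];b=onplane(p,[f(400,285)],103)[0];print("arm dir",A(wo(a)-wo(b)))
E
```

```text
305 289.2983606557377 151.65573770491804 276 302 144 157
104 hinge [17.71 43.95] clip 57.9751848263115 45.90444048769157 knob 70.18912921099144 0.8811674037885027
106 hinge [17.93 44.14] clip 57.76443142467071 46.09473277573305 knob 69.90422833691731 0.8699311998631245
108 hinge [18.14 44.33] clip 57.554319858704424 46.28641657800931 knob 69.61933017326834 0.8586030332853198
arm dir -2.0302012005514882
```

```bash
python3 - <<'E'
from h import *
go(685.8,-353.2,190,-8)
E
```

```text
at [ 599.1 -404.3  201.5] ya -74.1 shift [ 97.3 -25.4  11.5] turn -66.1 grip 0.449 F [ 0.3  0.1 -0.5] j7 -47.9 t 43.8
```

```bash
python3 -m handwheel '[[12,-3,-5,-7,0.45],[24,-6,-5,-14,0.45],[36,-9,-5,-21,0.45],[48,-12,0,-28,0.45],[60,-15,0,-35,0.45],[75,-19,5,-42,0.45],[88,-23,11,-49,0.45],[97,-25,11,-56,0.45]]'; python3 -m handwheel '[[0,0,0,-7,0.45],[0,0,0,-10,0.45],[0,0,0,-10,0.45],[0,0,0,-10,0.45],[0,0,0,-10,0.45],[0,0,0,-10,0.45],[0,0,0,-10,0.45],[0,0,0,-10,0.45]]';python3 - <<'E'
from h import *
np.set_printoptions(precision=1,suppress=True)
go(685.8,-353.2,108,-8)
p=snap("wrist","w15");C=cloud(p)
m=(C[...,2]>112)&(C[...,2]<138)&(np.hypot(C[...,0]-685,C[...,1]+353)<22)
x=C[m];print(len(x),(x.max(0)+x.min(0))/2,x.mean(0))
E
```

```text
t: 44.43
ee_pos: [686.3, -352.1, 188.8]
tcp_rot: [[0.304, 0.953, -0.001], [0.953, -0.304, 0.002], [0.001, -0.002, -1.0]]
force: [0.9, 0.6, -0.8]
gripper_width: 0.45
t: 45.1
ee_pos: [685.6, -353.8, 190.6]
tcp_rot: [[0.142, 0.99, 0.0], [0.99, -0.142, -0.0], [-0.0, 0.0, -1.0]]
force: [-0.5, -0.3, 0.8]
gripper_width: 0.45
at [ 685.6 -353.8  190.6] ya -8.2 shift [ 0.6  0.1 82.6] turn -0.2 grip 0.45 F [-0.5 -0.3  0.8] j7 7.5 t 45.1
502 [ 684.7 -355.5  124.7] [ 685.  -353.6  132.6]
```

View pics/w15.png

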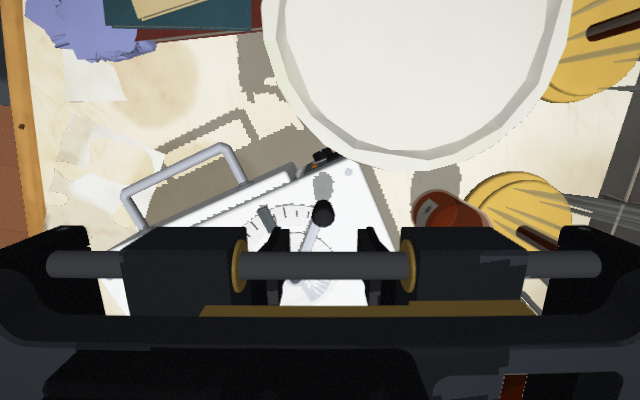

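```bash
python3 -m handwheel '[[0,0,20,0,0.45],[0,0,40,0,0.45],[0,0,60,0,0.45],[0,0,75,0,0.45],[0,0,80,0,0.45],[0,0,80,0,0.45],[0,0,80,0,0.2],[0,0,80,0,0]]'; python3 -m handwheel '[[0,0,0,0,0],[0,0,0,0,0],[0,0,0,0,0],[0,0,0,0,0],[0,0,0,0,0],[0,0,0,0,0],[0,0,0,0,0],[0,0,0,0,0]]';python3 - <<'E'
from h import *
import numpy as np
s=arm.sense();d=wo(s["ee_pos"])-[20,45];print(np.hypot(*d),np.degrees(np.arctan2(d[0],d[1]))-45)
R=np.array(s["tcp_rot"])
def P(a):
    b=np.radians(a+45);return np.array([*ow(20+72*np.sin(b),45+72*np.cos(b)),0])
for a in(8,16,24,32,40,46.3): print(a,np.round(R.T@(P(a)-P(0)),1))
E
```

```text
t: 45.82
ee_pos: [686.4, -353.9, 112.1]
tcp_rot: [[0.142, 0.99, 0.002], [0.99, -0.142, -0.001], [-0.0, 0.002, -1.0]]
force: [0.1, -0.4, 1.3]
gripper_width: 0.37
t: 46.48
ee_pos: [685.5, -353.8, 111.5]
tcp_rot: [[0.142, 0.99, 0.0], [0.99, -0.142, -0.0], [-0.0, 0.0, -1.0]]
force: [-4.8, 1.4, 7.5]
gripper_width: 0.199
72.36574709500347 -0.7280760213747826
8 [ 2.9 -9.6 -0. ]
16 [  4.5 -19.5  -0. ]
24 [  4.7 -29.6  -0. ]
32 [  3.5 -39.5  -0. ]
40 [  0.9 -49.2  -0. ]
46.3 [ -2.1 -56.6  -0. ]
```

```bash
python3 -m handwheel '[[2.9,-9.6,-2,0,0],[4.5,-19.5,-2,0,0],[4.7,-29.6,-2,0,0],[3.5,-39.5,-2,0,0],[0.9,-49,-2,0,0],[-2,-56.3,-2,0,0],[-2,-56.3,-2,0,0],[-2,-56.3,-2,0,0]]'; python3 - <<'E'
from h import *
s=arm.sense();d=wo(s["ee_pos"])-[20,45];print(s["force"],np.hypot(*d),np.degrees(np.arctan2(d[0],d[1]))-45)
E
python3 -m handwheel '[[0,0,0,0,0.45],[0,0,0,0,0.45],[0,0,0,0,0.45],[0,0,0,0,0.45],[0,0,0,0,0.45],[0,0,-15,0,0.45],[0,0,-35,0,0.45],[0,0,-55,0,0.45]]';python3 -m handwheel '[[0,0,-30,0,0.45],[-20,0,-40,0,0.45],[-40,0,-50,0,0.45],[-60,0,-50,0,0.45],[-70,0,-50,0,0.45],[-70,0,-50,0,0.45],[-70,0,-50,0,0.45],[-70,0,-50,0,0.45]]'; python3 - <<'E'
from h import *
p=snap("wrist","w16")
u,v=proj(p,[[*ow(60,45),96]])[0].astype(int);print(u,v)
u0,v0=max(u-70,0),max(v-60,0)
cv2.imwrite("pics/w16c.png",cv2.resize(p["frame"][v0:v0+120,u0:u0+140,::-1],None,fx=5.5,fy=5,interpolation=cv2.INTER_CUBIC));print(u0,v0)
E
```

```text
t: 47.15
ee_pos: [629.8, -345.4, 112.2]
tcp_rot: [[0.14, 0.99, 0.0], [0.99, -0.14, 0.003], [0.003, -0.0, -1.0]]
force: [-0.2, 4.4, -1.6]
gripper_width: 0.197
[-0.17112698  4.43940276 -1.63266899] 73.6930767939421 44.5659185468858
t: 47.82
ee_pos: [629.2, -347.8, 167.6]
tcp_rot: [[0.142, 0.99, -0.001], [0.99, -0.142, 0.0], [0.0, -0.001, -1.0]]
force: [0.3, -0.5, 0.1]
gripper_width: 0.45
t: 48.48
ee_pos: [620.2, -415.1, 216.8]
tcp_rot: [[0.14, 0.99, -0.0], [0.99, -0.14, 0.002], [0.002, -0.001, -1.0]]
force: [-0.3, 0.7, -0.1]
gripper_width: 0.453
337 154
267 94
```

View pics/w16c.png

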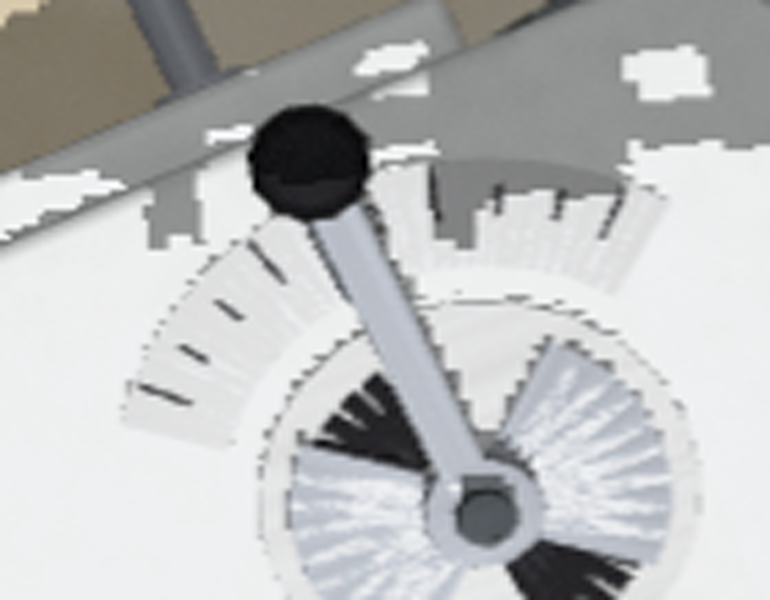

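```bash
python3 -m handwheel '[[0,5,20,0,0.45],[0,10,40,0,0.45],[0,15,55,0,0.45],[0,15,65,0,0.45],[0,15,65,0,0.45],[0,15,65,0,0.45],[0,15,65,0,0.45],[0,15,65,0,0.45]]'; python3 - <<'E'
from h import *
p=snap("wrist","w17");print(np.linalg.inv(p["w2c"])[:3,3], arm.sense()["ee_pos"])
u,v=proj(p,[[*ow(60,45),96]])[0].astype(int);u0,v0=max(u-70,0),max(v-60,0);print(u,v,u0,v0)
cv2.imwrite("pics/w17c.png",cv2.resize(p["frame"][v0:v0+120,u0:u0+140,::-1],None,fx=5.5,fy=5,interpolation=cv2.INTER_CUBIC))
for z in(96,103):
  print(z,proj(p,[[*ow(20+r*np.sin(np.radians(45+a)),45+r*np.cos(np.radians(45+a))),z] for r in(50,62,73.5) for a in(41,46,51)]).round(1).tolist())
E
```

```text
t: 49.2
ee_pos: [635.0, -419.5, 154.1]
tcp_rot: [[0.142, 0.99, 0.002], [0.99, -0.142, -0.001], [-0.001, 0.002, -1.0]]
force: [-0.8, -0.3, 0.5]
gripper_width: 0.448
[ 644.09102918 -351.18443685  316.74316096] [ 634.94029011 -419.49276605  153.9272021 ]
320 160 250 100
96 [[319.2, 145.9], [313.7, 148.2], [308.5, 151.0], [313.5, 130.1], [306.6, 133.1], [300.1, 136.6], [307.9, 114.7], [299.7, 118.2], [291.8, 122.5]]
103 [[319.1, 146.7], [313.4, 149.0], [308.0, 151.9], [313.2, 130.4], [306.1, 133.4], [299.3, 137.0], [307.4, 114.4], [298.9, 118.1], [290.8, 122.5]]
```

View pics/w17c.png

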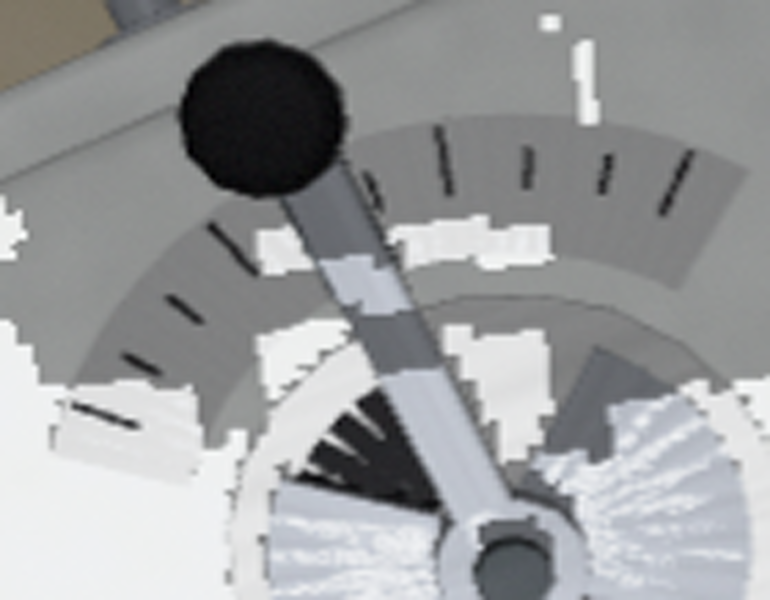

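```bash
python3 -m handwheel '[[0,0,-30,0,0.45],[0,0,-65,0,0.45],[0,0,-100,0,0.45],[-20,0,-135,0,0.45],[-50,0,-160,0,0.45],[-80,0,-170,0,0.45],[-110,0,-170,0,0.45],[-140,0,-170,0,0.45]]'; python3 -m handwheel '[[-30,0,0,0,0.45],[-60,0,0,0,0.45],[-80,0,0,0,0.45],[-80,0,0,0,0.45],[-80,0,0,0,0.45],[-80,0,0,0,0.45],[-80,0,0,0,0.45],[-80,0,0,0,0.45]]';python3 - <<'E'
from h import *
print(arm.sense()["ee_pos"],arm.sense()["t"])
p=snap("wrist","w18")
p=snap("top")
C=cloud(p);tins(p,15,400,680,-100,260,0)
cv2.imwrite("pics/t18.png",cv2.resize(p["frame"][110:290,150:460,::-1],None,fx=2.58,fy=2.58,interpolation=cv2.INTER_CUBIC))
p=snap("side");cv2.imwrite("pics/s18.png",cv2.resize(p["frame"][140:290,230:430,::-1],None,fx=4,fy=4,interpolation=cv2.INTER_CUBIC))
E
```

```text
t: 49.92
ee_pos: [614.5, -559.2, 325.4]
tcp_rot: [[0.142, 0.99, 0.003], [0.99, -0.142, -0.003], [-0.002, 0.003, -1.0]]
force: [0.4, -1.1, -0.2]
gripper_width: 0.451
t: 50.58
ee_pos: [602.1, -635.4, 322.5]
tcp_rot: [[0.141, 0.99, 0.002], [0.99, -0.141, -0.002], [-0.002, 0.003, -1.0]]
force: [-0.6, -0.0, 0.1]
gripper_width: 0.448
[ 602.10618621 -635.3905102   322.45219323] 50.5833
[214 172  32  27 682] [230. 185.] knob [662.3  79.2  32.4] circ 636.3 88.4 52.9 oven [509.4 169.9] z98 32.6 [241. 237. 231.]
[ 246  174   45   53 2017] [269. 201.] knob [580.  -43.9  36.6] circ 586.5 -43.2 100.4 oven [396.3  86.1] z98 40.9 [177. 161. 121.]
[174 219  12  13 119] [179. 225.] knob [519.1 248.4  34.4] circ 517.7 247.8 20.1 oven [695.1  99.2] z98 37.1 [245. 144. 189.]
[207 229  13  14 141] [213. 236.] knob [480.4 138.   35. ] circ 481.8 140.6 20.4 oven [601.7  35.5] z98 38.0 [58. 55. 53.]
[265 240  13  14 139] [271. 246.] knob [443.1 -39.7  34.5] circ 442.8 -39.2 20.1 oven [439.3 -51. ] z98 43.1 [207. 203. 210.]
```

View pics/t18.png

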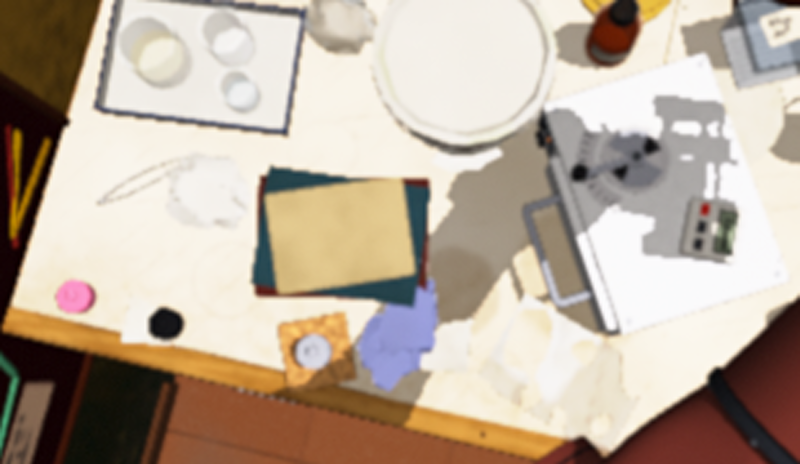

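View pics/s18.png

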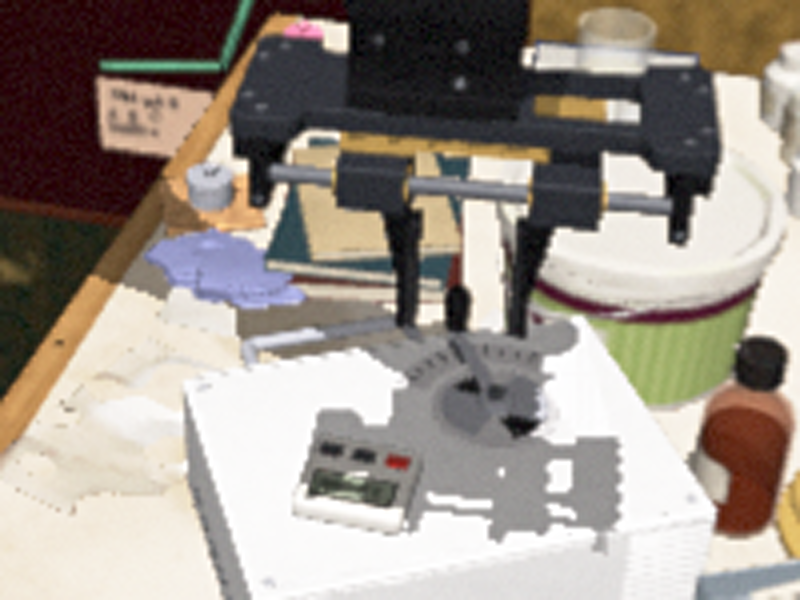

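View pics/w18.png

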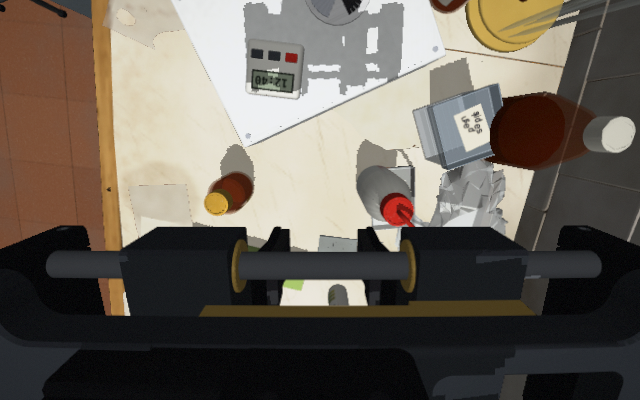

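```bash
python3 -c "
from rig import job
print(job.close_job())"
```

```text
the job is handed in; nothing more can be done
None
```

The job is done and handed in at about 51 s of the 210 s allowed; no verdict was reported.

What I did, in order:
- **Vent shut:** I swung the lever to its shut stop, pressing until the wrist force rose to about 27 N. I did not touch it again until the drawer was home.
- **Drawer out:** I pulled it by the handle to its end stop, about 138 mm by the arm's reading, and moved the dry tin to the cork mat.
- **Tins in:** Only two metal tins were on the bench. The black and pink ones are look-alikes and I left them alone. I stood both metal tins on the drawer floor.
- **Drawer home:** I pushed it until the panel met resistance, at a wrist force of about 23 N.
- **Vent to clip:** I swung the lever round until its arm lay over the index clip.

What the last checks showed:
- **Tins:** Both stood upright in the drawer before it closed, with the lids at the expected height. The dry tin is upright near the middle of the mat.
- **Drawer:** After closing, the handle bar measured 152.3 mm ahead of the oven's centre, the same as before I opened it.
- **Lever:** I measured the clip at about 46°, and the lever stands at about 45°. From almost straight above, the arm hides the clip.
- **Other things:** The timer, amber bottle and forceps look unmoved in the last pictures.

One measurement differed from what I expected. The drawer sits about 27 mm to the right of the oven's middle, so I placed the tins by the drawer position I measured.

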